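Load the spray rack, bar the handles in and start the blower

TASK

Lay every bag-handle blank on the table flat down into a slot of the spray rack, one to a slot, then lay the retaining bar across the rack's two support blocks with a stud in each forked end, and drop one collar over each stud so that it sits on the bar. With the rack secured, throw the blower's lever fully over to on. Leave the jars, tray, tape, brush and sanding block where they are.

Things in the scene. Friction and masses are not known exactly. Their poses are not given: they have to be found in the camera images.
- rack: fixed spray rack, aluminium base 164 (own x) by 320 (own y) mm; origin under its centre, on the table, z up. Four slots along own x, centred at own y -81, -27, 27, 81 mm, each 32 wide, 150 long (x -75 to 75), floor 12 mm up, plywood sides and end stops to 20 mm up. At own x 0, y +138 and -138 a support block, 40 by 40, flat top 44 mm up, carries an upright stud, diameter 10, top 92 mm up
- stud_left (a point): axis of the rack's stud at own y = +138 mm, at the foot of the stud on the support block's top (44 mm above the table)
- stud_right (a point): the same for the stud at own y = -138 mm
- bar: loose aluminium bar, 316 long (own y), 36 wide (own x), 10 mm thick; each end an open fork, slot 16 wide and 34 deep (bar centred: slot bottoms 9 mm clear of the studs); mid-top a wooden lifting grip 20 wide (x), 70 long (y), from 10 to 40 mm above the underside. Origin at the centre of the underside, z up; both ways round alike. 0.28 to 0.46 kg
- handle1: square beech bag-handle blank, 130 long (own x) by 26 by 26 mm, a thin brass band near each end; origin at its centre; all four long faces are alike and it may lie on any of them; there are 2 to 4, the rest are absent
- handle2: square beech bag-handle blank, 130 long (own x) by 26 by 26 mm, a thin brass band near each end; origin at its centre; all four long faces are alike and it may lie on any of them; there are 2 to 4, the rest are absent
- handle3: square beech bag-handle blank, 130 long (own x) by 26 by 26 mm, a thin brass band near each end; origin at its centre; all four long faces are alike and it may lie on any of them; there are 2 to 4, the rest are absent
- handle4: square beech bag-handle blank, 130 long (own x) by 26 by 26 mm, a thin brass band near each end; origin at its centre; all four long faces are alike and it may lie on any of them; there are 2 to 4, the rest are absent
- collar1: plain heavy steel collar, outer diameter 42, bore 15, height 24 mm; origin at its centre, own z along the bore, either end may be up; starts flat on the table; the two are alike
- collar2: plain heavy steel collar, outer diameter 42, bore 15, height 24 mm; origin at its centre, own z along the bore, either end may be up; starts flat on the table; the two are alike
- blower_base: fixed grey switch block of the drying blower, 70 (own x) by 50 (own y) by 25 mm high; origin under its centre, z up; its lever swings in its own x-z plane about a pivot 22 mm up
- blower (a joint): angle of the switch lever in rad: 0 = off, leaning 0.5 rad from upright towards the block's own -x; 1.0 = on, against its stop, leaning 0.5 rad towards own +x. Starts between 0 and 0.25; stays where it is left; a light push at the ball (about 1 N) moves it
- blower_tip (a point): centre of the black ball, diameter 26 mm, at the end of the lever, 80 mm from the pivot; it moves with the lever
- paint_jar: bystander: closed jar with a yellow cap, 64 mm across, 85 mm high; origin under its centre
- glue_jar: bystander: closed jar with a steel cap, 60 mm across, 75 mm high; origin under its centre
- sanding_block: bystander: cork block 70 by 45 by 30 mm; origin under its centre
- tape_roll: bystander: cardboard tape roll, 90 mm across, 24 mm high, lying flat; origin under its centre
- pink_tray: bystander: pink open tray 110 by 150 by 35 mm; origin under its centre
- brush: bystander: paint brush lying on the table
There are look-alikes about, which are no part of the job. What is shaped like the collar2 but orange is not meant.

How it is judged:
By the outcome, as a careful person would: the job done as asked, in the order asked, and still so for the second after the job is handed in, with the robot touching nothing.
Of handle1, handle2, handle3, handle4 only 2 to 4 are there at a start; the rules pass over those that are not, and their reading is None.
At some moment in a run one of handle1, handle2, handle3, handle4, bar, collar1, collar2 may be knocked a few centimetres aside while the robot is not near it.
Once in a run the grip may slacken for a moment while it holds something.
It also fails if it takes over 210 s, if anything falls off the work surface, if the arm or the gripper's body presses on something with over 40 N, if the wrist force passes 120 N, or if a joint passes its speed limit or range.

ROBOT

A 7-joint arm with a two-finger parallel gripper is mounted at the origin on the work surface. World frame = base frame: x ahead of the robot, y to its left, z up, the work surface at z = 0. Lengths are in m, angles in degrees, forces in N, time in s.
With the tool pointing down it reaches from about 0.425 to 0.875 m from the base axis. Payload 4.7 kg.
Tool frame: the origin (TCP) lies midway between the tips of the shut fingers; the grasp point (between the pads) lies 19 mm behind it; y points along the fingers, x is the direction in which the jaws open and shut, and the axes are right-handed (so a half turn about y gives the same grasp; the last joint's range is limited). The gripper opens to 87 mm and grips with 3 to 60 N. Pads are 19 mm wide; open, the fingers measure 117 mm over their backs; the gripper's body (75 mm by 190 mm) begins 51 mm behind the grasp point.
Start: joints at [-76.083, 18.392, -4.016, 83.108, 1.295, 78.541, -3.26], TCP at [0.147, 0.633, 0.223] pointing down, gripper open.
Joint ranges: [-163.93, 163.93], [-17.29, 119.83], [-79.2, 71.16], [3.27, 140.29], [-89.18, 269.18], [5.43, 117.66], [-154.24, 154.24]. Speed limits (degrees/s): [147.25, 147.25, 180, 180, 180, 180, 180].

INTERFACE

Orientations are given as [roll, pitch, yaw] about the fixed x, y, z axes, in that order (R = Rz(yaw) Ry(pitch) Rx(roll)).
In Python, from cell import env gives the robot as it stands.
- The arm moves only by the tool carry_out, never from a script. Its argument "targets" is a list of rows, each a list of 2 entries, a list of its own where there are three numbers: the shift along the tool's x, y, z in mm, then the turn, a rotation vector about the tool's x, y, z in degrees. A call has 1 to 12 rows; each row shifts and turns the commanded pose from where the row before left it, along the tool's axes as they then stand; what a row does not reach is not made up. A row lasts 1/10 s, in which the tool goes at most 50 mm and 8.59 degrees, less where a joint would pass 70% of its speed; a pose out of reach is approached as far as the arm can. A call with a gripper value outside its range is refused whole. "jaw" is the opening, from 0 (shut) to 1 (fully open), set as the call begins (left out, the last holds). The fingers move at their own pace and stop on an object; "squeeze" is the grip in N (left out, the last holds). Time passes only in rows, so rows that do not move let the fingers close. It gives the time, the measured TCP pose, the force and the opening at its end, in the units of the state.
- env.get_obs(): the state, without advancing time (a new reading comes with each control period).
- env.read_camera(name): name is "scene" or "top" or "wrist"; returns the picture (420x560x3 uint8, red, green, blue); there is no depth.
- env.get_calibration(name): a dict with "fx", "fy", "cx", "cy" (pixels), "D" ([k1, k2, p1, p2, k3] as OpenCV has them; the pictures are not rectified), "R" (3x3) and "t" (3): a world point X has camera coordinates R X + t; the wrist camera has in their place "hand_eye" (4x4, takes a point from camera to tool coordinates, whose origin is the TCP and whose axes are the tool frame's). Camera axes: x right, y down, z forward; pixel columns grow to the right and rows downward; lengths in m; the calibration is good to about 2 mm. A picture is of the moment at which its call begins: read the wrist's pose just before it. get_calibration takes no time and is no camera call.
- env.sign_off(): hands the job in, once; it reports no verdict.
Trained networks look in the newest picture that a camera, given by its name, has taken for a name from the list of things; names that differ only in an ending like _2 or _b are one class to them, and where a whole thing is asked for, a point or a joint stands for the part that bears it (a point fixed in the world has none). Each returns a list of dicts, best first, with "p" (0 to 1); they miss things now and then, are a little off and sometimes report something else, mostly with a low value. They report only what shows in the picture. A call takes as long as a camera call. They do not tell look-alikes from the thing itself.
- env.outline_of(camera, label): "mask" (420x560 bool, what is visible of it) and "xy" ([column, row] in pixels, amid what is visible of it).
The state is a dict: "time_s": time; "qpos": joint angles; "joint_velocities": joint speeds; "effort": joint torques, N m; "tool_pos": TCP position; "tool_rot": TCP orientation; "force": force on the tool from outside, world axes, zero at the start; "wrist_torque": the same for the moment, N m; "grip_width": finger opening in m.
Only numpy, scipy, OpenCV 4.12 (cv2) and the standard library are available. Lean on these libraries where they do the work, as an engineer would, in place of code of your own. Each camera call takes 0.05 s, during which the arm holds its last target.

## Working session

There is one attempt and no reset: what is moved stays moved. The work goes in short steps, Python scripts to look and compute and a tool call to move; the robot and the scene stay as the last step left them, time stands still between calls to the robot, and variables do not carry over. Pictures are saved under pics/ and viewed, and the job is handed in when it is done.

Besides the shell and the picture viewer there is one more tool, called after "Call:" in YAML: its name, and indented under it one key for each argument. carry_out: Moves the arm, as the interface text tells. Its arguments: {"type":"object","properties":{"targets":{"type":"array","items":{"type":"array"}},"jaw":{"type":"number"},"squeeze":{"type":"number"}},"required":["targets"]}

```bash
mkdir -p pics; ls
cat > h.py <<'E'
import numpy as np, cv2
from cell import env
from scipy.spatial.transform import Rotation as Ro
def snap(n,f):
    im=env.read_camera(n); cv2.imwrite('pics/'+f,im[:,:,::-1]); return im
def cal(n):
    c=env.get_calibration(n); K=np.array([[c['fx'],0,c['cx']],[0,c['fy'],c['cy']],[0,0,1]],float)
    D=np.array(c['D'],float)
    if 'hand_eye' in c:
        o=env.get_obs(); T=np.eye(4); T[:3,:3]=Ro.from_euler('xyz',o['tool_rot'],degrees=True).as_matrix(); T[:3,3]=o['tool_pos']
        M=T@np.array(c['hand_eye']); R=M[:3,:3].T; t=-R@M[:3,3]
    else: R=np.array(c['R']);t=np.array(c['t'])
    return K,D,R,t
def pix2w(n,px,z,C=None):
    K,D,R,t=C or cal(n)
    u=cv2.undistortPoints(np.array(px,float).reshape(-1,1,2),K,D).reshape(-1,2)
    d=np.c_[u,np.ones(len(u))]@R   # R^T d
    c=-R.T@t
    s=(z-c[2])/d[:,2]
    return c+d*s[:,None]
def w2pix(n,X,C=None):
    K,D,R,t=C or cal(n)
    return cv2.projectPoints(np.array(X,float).reshape(-1,1,3),cv2.Rodrigues(R)[0],t,K,D)[0].reshape(-1,2)
E
python3 - <<'E'
from h import *
o=env.get_obs(); print({k:np.round(v,3) for k,v in o.items()})
for n in ['scene','top','wrist']:
    snap(n,n+'0.png')
    K,D,R,t=cal(n); print(n,-R.T@t, R[2])
E
```

```text
pics
{'time_s': np.float64(0.0), 'qpos': array([-76.085,  18.439,  -4.016,  83.176,   1.296,  78.541,  -3.259]), 'joint_velocities': array([-0.007,  0.121,  0.04 ,  0.026, -0.012, -0.03 ,  0.094]), 'effort': array([-0.0000e+00, -4.9129e+01, -4.0400e-01, -3.1252e+01, -6.4000e-02,
        4.4000e-02,  0.0000e+00]), 'tool_pos': array([0.147, 0.633, 0.221]), 'tool_rot': array([-90.006,   0.111,  76.896]), 'force': array([-0.086, -0.15 , -0.85 ]), 'wrist_torque': array([0.042, 0.059, 0.032]), 'grip_width': np.float64(0.087)}
scene [ 1.27814446 -0.37801936  1.21651717] [-0.54553376  0.2352868  -0.80438364]
top [ 0.35252761 -0.051909    1.48250892] [ 0.11120933 -0.00139937 -0.99379602]
wrist [0.07907428 0.6483419  0.3837197 ] [ 0.2498425  -0.05916147 -0.96647744]
```

View images.

View pics/scene0.png

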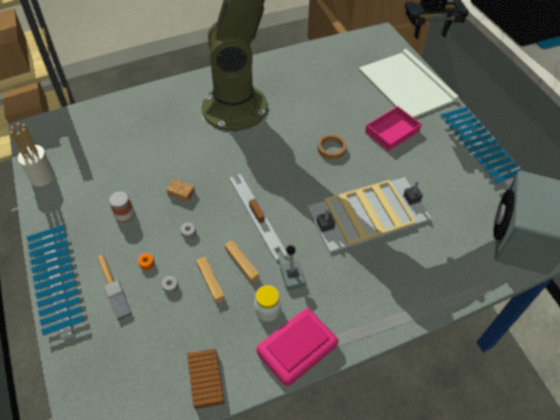

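View pics/top0.png

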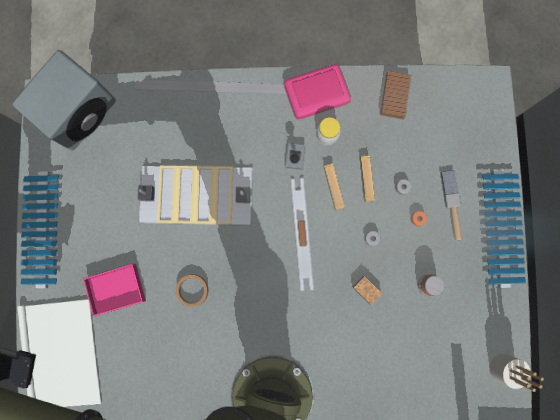

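View pics/wrist0.png

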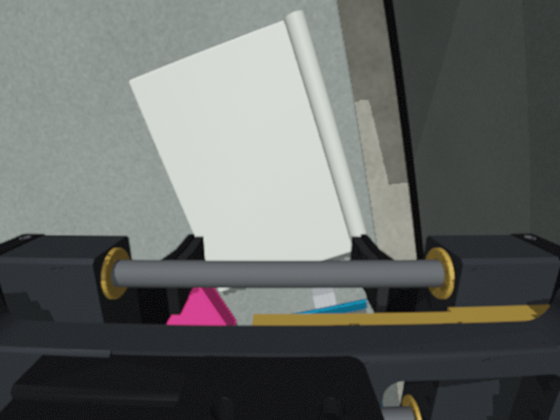

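```bash
cat >> h.py <<'E'
from scipy.optimize import minimize
def box(lx,ly,z0,z1,cx=0,cy=0):
    return np.array([[cx+a*lx/2,cy+b*ly/2,z] for a in(-1,1) for b in(-1,1) for z in(z0,z1)])
def cyl(d,z0,z1,cx=0,cy=0):
    a=np.linspace(0,2*np.pi,32,endpoint=False)
    return np.vstack([np.c_[cx+d/2*np.cos(a),cy+d/2*np.sin(a),0*a+z] for z in(z0,z1)])
M={'handle1':[box(.13,.026,0,.026)],'bar':[box(.036,.316,0,.010),box(.02,.07,.01,.04)],
 'collar1':[cyl(.042,0,.024)],'rack':[box(.164,.32,0,.012),box(.04,.04,0,.044,0,.138),box(.04,.04,0,.044,0,-.138),cyl(.01,.044,.092,0,.138),cyl(.01,.044,.092,0,-.138),box(.16,.2,0,.02)],
 'blower_base':[box(.07,.05,0,.025)]}
HOLE={'collar1':[cyl(.015,.024,.024)],'bar':[box(.016,.034,.010,.010,0,.141),box(.016,.034,.010,.010,0,-.141)]}
def place(P,q,z=0):
    c,s=np.cos(q[2]),np.sin(q[2]); return np.c_[q[0]+c*P[:,0]-s*P[:,1],q[1]+s*P[:,0]+c*P[:,1],P[:,2]+z]
def sil(n,C,parts,q,z,S=4):
    m=np.zeros((420*S,560*S),np.uint8)
    for P in parts:
        p=w2pix(n,place(P,q,z),C); h=cv2.convexHull(((p+.5)*S-.5).astype(np.float32).reshape(-1,1,2))
        cv2.fillConvexPoly(m,np.round(h*16).astype(np.int32),255,cv2.LINE_AA,4)
    return cv2.resize(m,(560,420),interpolation=cv2.INTER_AREA)/255.
def fit(model,views,q0,z=0,sym=False,yaws=None):
    # views: list of (name,C,mask)
    def cost(v,base):
        q=[base[0]+v[0]*.01,base[1]+v[1]*.01,base[2]+v[2]*.1 if not sym else 0]
        e=0
        for n,C,m in views:
            s=sil(n,C,M[model],q,z); e+=1-np.minimum(s,m).sum()/np.maximum(s,m).sum()
        return e/len(views)
    best=None
    for y in (yaws if yaws is not None else [q0[2]]):
        b=[q0[0],q0[1],y]
        r=minimize(cost,[0,0,0],args=(b,),method='Nelder-Mead',options=dict(initial_simplex=[[0,0,0],[1,0,0],[0,1,0],[0,0,1.5]],maxfev=90,xatol=.01,fatol=1e-4))
        q=[b[0]+r.x[0]*.01,b[1]+r.x[1]*.01,b[2]+r.x[2]*.1]
        if best is None or r.fun<best[1]: best=(np.array(q),r.fun)
    return best
def look(n,labels):
    env.read_camera(n); C=cal(n); return C,{l:env.outline_of(n,l) for l in labels}
E
python3 - <<'E'
from h import *
import pickle
L=['rack','bar','handle1','collar1','blower_base','blower_tip','paint_jar','glue_jar','sanding_block','tape_roll','pink_tray','brush']
out={}
for n in ['top','scene']:
    C,d=look(n,L); out[n]=(C,d)
    print(n)
    for l in L: print(l,[(round(x['p'],2),np.round(x['xy']).tolist(),int(x['mask'].sum()),np.round(pix2w(n,[x['xy']],.02,C)[0],3).tolist()) for x in d[l]])
pickle.dump(out,open('o0.pkl','wb')); print(env.get_obs()['time_s'], out['top'][0][0])
E
```

```text
top
rack [(0.56, [193.0, 195.0], 6306, [0.565, 0.209, 0.02]), (0.52, [294.0, 157.0], 427, [0.667, -0.078, 0.02])]
bar [(0.2, [372.0, 239.0], 176, [0.43, -0.289, 0.02])]
handle1 [(0.83, [366.0, 178.0], 429, [0.601, -0.28, 0.02]), (0.67, [333.0, 187.0], 456, [0.577, -0.185, 0.02])]
collar1 [(0.73, [423.0, 218.0], 160, [0.485, -0.438, 0.02]), (0.48, [376.0, 235.0], 172, [0.439, -0.301, 0.02]), (0.43, [404.0, 184.0], 160, [0.583, -0.388, 0.02])]
blower_base [(0.68, [294.0, 157.0], 443, [0.666, -0.079, 0.02])]
blower_tip [(0.7, [294.0, 157.0], 470, [0.668, -0.078, 0.02]), (0.4, [296.0, 160.0], 77, [0.658, -0.084, 0.02])]
paint_jar [(0.92, [327.0, 132.0], 520, [0.737, -0.174, 0.02])]
glue_jar [(0.9, [436.0, 286.0], 408, [0.293, -0.465, 0.02])]
sanding_block [(0.93, [366.0, 292.0], 452, [0.281, -0.268, 0.02]), (0.71, [302.0, 232.0], 1261, [0.453, -0.093, 0.02])]
tape_roll [(0.65, [179.0, 289.0], 352, [0.302, 0.253, 0.02]), (0.55, [196.0, 194.0], 6399, [0.567, 0.201, 0.02])]
pink_tray [(0.81, [115.0, 288.0], 2178, [0.308, 0.436, 0.02])]
brush [(0.83, [455.0, 198.0], 774, [0.539, -0.535, 0.02
[... 548 characters left out ...]
5, 0.02])]
blower_base [(0.8, [288.0, 276.0], 590, [0.677, -0.095, 0.02]), (0.32, [327.0, 141.0], 409, [0.281, 0.211, 0.02])]
blower_tip []
paint_jar [(0.61, [268.0, 304.0], 765, [0.73, -0.172, 0.02])]
glue_jar [(0.88, [121.0, 206.0], 592, [0.282, -0.447, 0.02]), (0.15, [292.0, 254.0], 110, [0.618, -0.057, 0.02])]
sanding_block [(0.69, [181.0, 190.0], 446, [0.293, -0.268, 0.02])]
tape_roll [(0.81, [327.0, 154.0], 421, [0.329, 0.187, 0.02])]
pink_tray [(0.73, [394.0, 128.0], 1409, [0.313, 0.436, 0.02]), (0.51, [369.0, 215.0], 5481, [0.585, 0.195, 0.02])]
brush []
1.45 [[525.74654907   0.         286.97879893]
 [  0.         525.74654907 210.0181615 ]
 [  0.           0.           1.        ]]
```

```bash
cat > f.py <<'E'
from h import *
import pickle
out=pickle.load(open('o0.pkl','rb'))
T,S=out['top'],out['scene']
def g(o,l,i): return o[1][l][i]['mask'].astype(float)
ya=np.deg2rad([-90,-60,-30,0,30,60])
def rep(name,model,views,q0,**k):
    for vs in [views]+[[v] for v in views]:
        q,e=fit(model,vs,q0,**k); print(name,[v[0] for v in vs],np.round(q[:2]*1000,1),round(np.degrees(q[2]),1),round(e,3))
V=lambda a,b:[('top',T[0],a),('scene',S[0],b)]
rep('hA','handle1',V(g(T,'handle1',0),g(S,'handle1',0)),[.605,-.28,0],yaws=np.deg2rad([-10,10]))
rep('hB','handle1',V(g(T,'handle1',1),g(S,'handle1',1)),[.58,-.185,0],yaws=np.deg2rad([-10,10]))
rep('c1','collar1',V(g(T,'collar1',2),g(S,'collar1',0)),[.59,-.385,0],sym=True)
rep('c2','collar1',V(g(T,'collar1',1),g(S,'collar1',1)),[.44,-.29,0],sym=True)
rep('bar','bar',V(g(T,'sanding_block',1),g(S,'bar',0)),[.46,-.095,np.pi/2],yaws=np.deg2rad([85,95]))
rep('base','blower_base',V(g(T,'blower_base',0),g(S,'blower_base',0)),[.67,-.08,0])
rep('rack','rack',V(g(T,'rack',0),g(S,'rack',0)),[.57,.2,0])
E
python3 f.py
```

```text
hA ['top', 'scene'] [ 601.3 -282.9] 3.4 0.15
hA ['top'] [ 601.7 -282.1] 3.2 0.158
hA ['scene'] [ 601.3 -283.4] 3.1 0.135
hB ['top', 'scene'] [ 579.4 -187. ] 12.6 0.119
hB ['top'] [ 577.9 -186.9] 12.3 0.091
hB ['scene'] [ 581.8 -187.6] 13.2 0.119
c1 ['top', 'scene'] [ 577.7 -386.3] 6.1 0.172
c1 ['top'] [ 575.8 -385.7] 1.4 0.223
c1 ['scene'] [ 578.7 -386.3] 4.7 0.116
c2 ['top', 'scene'] [ 433.5 -292.1] 5.2 0.221
c2 ['top'] [ 433.5 -292.1] 4.6 0.162
c2 ['scene'] [ 433.1 -290.2] 0.7 0.277
bar ['top', 'scene'] [451.2 -92.4] 93.5 0.182
bar ['top'] [452.7 -91.8] 93.6 0.175
bar ['scene'] [451.2 -93.6] 93.3 0.175
base ['top', 'scene'] [670.9 -79.4] -8.2 0.174
base ['top'] [670.8 -79.3] -7.9 0.084
base ['scene'] [670.9 -79.9] -11.3 0.261
rack ['top', 'scene'] [569.  205.6] -2.7 0.035
rack ['top'] [569.2 206. ] -2.7 0.036
rack ['scene'] [568.8 204.9] -2.6 0.032
```

Run:
```python
import cv2,numpy as np,pickle
a=cv2.imread('pics/top0.png');b=cv2.imread('pics/scene0.png')
c=cv2.resize(a[125:275,260:390],None,fx=4,fy=4,interpolation=cv2.INTER_CUBIC); d=cv2.resize(a[150:240,130:260],None,fx=4,fy=4,interpolation=cv2.INTER_CUBIC)
cv2.imwrite('pics/cr1.png',c[:600]);cv2.imwrite('pics/cr2.png',d)
```

```text
(no output)
```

View pics/cr1.png

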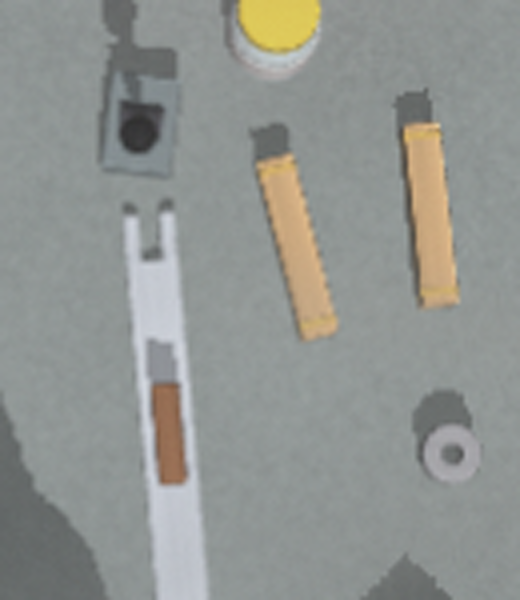

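View pics/cr2.png

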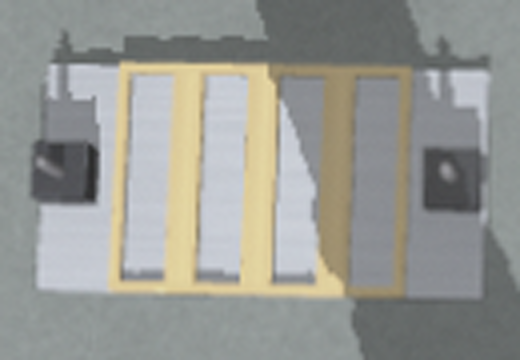

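```bash
cat >> h.py <<'E'
def delta(x,y,z,yaw):
    """print tool-frame shift (mm) and yaw turn to go from the measured pose to world target"""
    o=env.get_obs(); p=np.array(o['tool_pos']); r=o['tool_rot']
    R=Ro.from_euler('xyz',r,degrees=True)
    Rt=Ro.from_euler('xyz',[-90,0,yaw],degrees=True)
    d=R.inv().apply(np.array([x,y,z])-p)*1000
    dl=Rt.inv().apply(np.array([x,y,z])-p)*1000
    dy=(yaw-r[2]+180)%360-180
    print('t',round(float(o['time_s']),2),'pos',np.round(p*1000,1),'rot',np.round(r,2),'shift now-frame',np.round(d,1),'(target-frame',np.round(dl,1),') rotvec',np.round((R.inv()*Rt).as_rotvec(degrees=True),1))
E
python3 - <<'E'
from h import *
import pickle
C=cal('top')
for z in (.085,.092,.1): print(pix2w('top',[[294.5,157.5]],z,C)*1000)
C2=cal('scene')
for z in (.085,.092,.1): print(pix2w('scene',[[291,250]],z,C2)*1000)
a=cv2.imread('pics/scene0.png'); cv2.imwrite('pics/cr3.png',cv2.resize(a[225:325,220:340],None,fx=5,fy=5,interpolation=cv2.INTER_CUBIC))
E
```

```text
[[651.53737989 -77.81894683  85.        ]]
[[650.03966608 -77.68916614  92.        ]]
[[648.32799316 -77.54084537 100.        ]]
[[642.93468793 -72.78568775  85.        ]]
[[646.86433966 -74.67398057  92.        ]]
[[651.35537022 -76.8320295  100.        ]]
```

View pics/cr3.png

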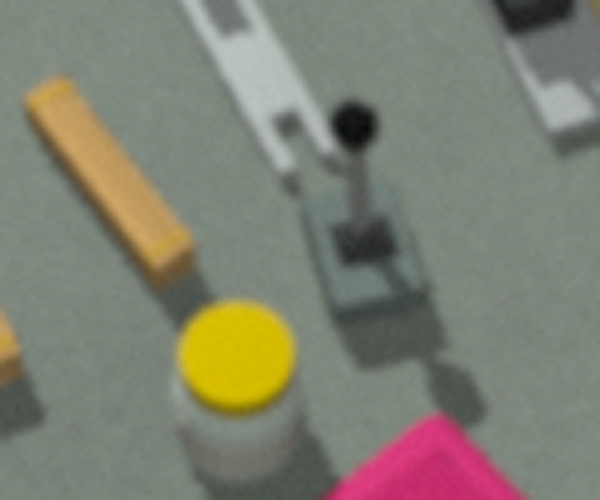

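Call:
carry_out:
  targets:
    - [[-26,0,-38],[0,0,0]]
    - [[-26,0,-38],[0,0,0]]
    - [[-26,0,-38],[0,0,0]]
    - [[-26,0,-38],[0,0,0]]
    - [[-26,0,-38],[0,0,0]]
    - [[-26,0,-38],[0,0,0]]
    - [[-26,0,-38],[0,0,0]]
    - [[-26,0,-38],[0,0,0]]
    - [[-26,0,-38],[0,0,0]]
    - [[-26,0,-38],[0,0,0]]
    - [[-26,0,-38],[0,0,0]]
    - [[0,0,0],[0,0,0]]
  jaw: 1
  squeeze: 30

```text
time_s: 2.65
tool_pos: [0.4946, 0.2522, 0.223]
tool_rot: [-90.2, 0.1, 76.2]
force: [-0.0, 0.6, -0.1]
grip_width: 0.0872
```

Run:
```python
from h import *
delta(.56,-.235,.22,95)
```

```text
t 2.65 pos [494.6 252.2 223. ] rot [-90.22   0.12  76.21] shift now-frame [-457.6    4.7 -179.5] (target-frame [-491.     3.   -22.7] ) rotvec [  0.2 -18.8  -0.2]
```

Call:
carry_out:
  targets:
    - [[-17,0,-10],[0,-6.3,0]]
    - [[-20,0,-8],[0,-6.3,0]]
    - [[-20,0,-5],[0,-6.3,0]]
    - [[-48,0,0],[0,0,0]]
    - [[-48,0,0],[0,0,0]]
    - [[-48,0,0],[0,0,0]]
    - [[-48,0,0],[0,0,0]]
    - [[-48,0,0],[0,0,0]]
    - [[-48,0,0],[0,0,0]]
    - [[-48,0,0],[0,0,0]]
    - [[-48,0,0],[0,0,0]]
    - [[-48,0,0],[0,0,0]]

```text
time_s: 3.85
tool_pos: [0.5499, -0.2309, 0.2229]
tool_rot: [-90.1, -0.0, 95.8]
force: [0.2, 0.7, -0.4]
grip_width: 0.0869
```

Run:
```python
from h import *
delta(.56,-.235,.22,95)
snap('wrist','w1.png'); C=cal('wrist')
d=env.outline_of('wrist','handle1'); print([(x['p'],x['xy'],x['mask'].sum()) for x in d])
print('tcp px',w2pix('wrist',[env.get_obs()['tool_pos']],C))
for x,s in zip(d,[0,0,0]):
    p=pix2w('wrist',[x['xy']],.02,C)[0]
    if x['p']>.3: print(x['p'],p,fit('handle1',[('wrist',C,x['mask'].astype(float))],[p[0],p[1],0],yaws=np.deg2rad([0,12])))
```

```text
t 3.85 pos [ 549.9 -230.9  222.9] rot [-9.007e+01 -2.000e-02  9.585e+01] shift now-frame [-5.1  2.9 -9.7] (target-frame [-5.   2.9 -9.7] ) rotvec [0.1 0.8 0. ]
[(0.66, [234.3, 216.5], np.int64(2037)), (0.58, [308.2, 212.2], np.int64(2150))]
tcp px [[283.30564877 251.35415451]]
0.66 [ 0.59250708 -0.29517519  0.02      ] (array([ 0.60043534, -0.29691345,  0.06374348]), np.float64(0.12913686316073314))
0.58 [ 0.577618   -0.20044995  0.02      ] (array([ 0.57881897, -0.20121596,  0.2096791 ]), np.float64(0.04588997938848971))
```

View pics/w1.png

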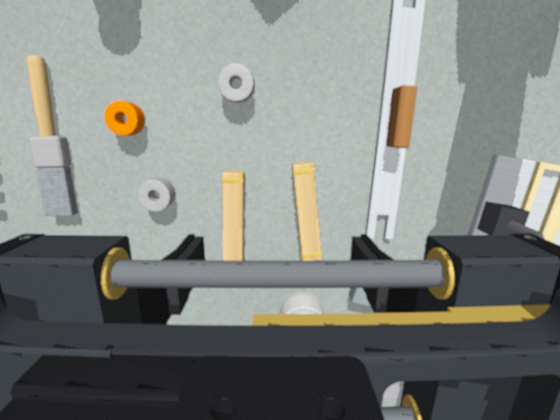

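```bash
cat > hw.py <<'E'
from h import *
def wfit(label,model,q0s,z=0,sym=False,cam='wrist',f=None,box_=None):
    C=cal(cam); im=env.read_camera(cam)
    if f: cv2.imwrite('pics/'+f,im[:,:,::-1])
    d=env.outline_of(cam,label)
    for x in d:
        p=pix2w(cam,[x['xy']],z+.012,C)[0]
        i=np.argmin([np.hypot(*(p[:2]-np.array(q[:2]))) for q in q0s]); q0=q0s[i]
        if np.hypot(*(p[:2]-np.array(q0[:2])))>.08: print('far',x['p'],p); continue
        q,e=fit(model,[(cam,C,x['mask'].astype(float))],[p[0],p[1],q0[2]],z=z,sym=sym)
        print(label,i,'p',round(x['p'],2),'xy',np.round(x['xy']),'fit',np.round(q[:2]*1000,1),round(np.degrees(q[2]),1),'err',round(e,3))
E
python3 - <<'E'
from hw import *
delta(.5794,-.187,.12,102.6)
Q=[[.601,-.283,.06],[.58,-.187,.22]]
wfit('handle1','handle1',Q); wfit('handle1','handle1',Q,cam='top')
print(env.get_obs()['tool_pos'])
E
```

```text
t 3.95 pos [ 547.7 -238.2  222.9] rot [-89.95   0.31  95.17] shift now-frame [ 48.7 102.6 -36.3] (target-frame [ 43.  102.9 -42.1] ) rotvec [-0.1 -7.4 -0.3]
handle1 0 p 0.91 xy [242. 216.] fit [ 601.4 -284.2] 3.0 err 0.139
far 0.7 [0.53837477 0.09256597 0.012     ]
handle1 1 p 0.6 xy [312. 212.] fit [ 581.5 -188.3] 12.3 err 0.09
far 0.38 [ 0.72166179 -0.17814117  0.012     ]
far 0.45 [0.56705517 0.19391963 0.012     ]
[ 0.54999092 -0.22775706  0.22231217]
```

Call:
carry_out:
  targets:
    - [[19,0,-17],[0,-3.6,0]]
    - [[19,0,-17],[0,-3.6,0]]
    - [[0,40,0],[0,0,0]]
    - [[0,40,0],[0,0,0]]
    - [[0,40,0],[0,0,0]]
    - [[0,10,0],[0,0,0]]
    - [[0,0,0],[0,0,0]]
    - [[0,0,0],[0,0,0]]
    - [[0,0,0],[0,0,0]]
  jaw: 0.65

```text
time_s: 5.05
tool_pos: [0.5802, -0.1877, 0.0951]
tool_rot: [-90.2, 0.1, 103.0]
force: [0.8, 0.0, 0.4]
grip_width: 0.0564
```

Run:
```python
from hw import *
delta(.5805,-.1878,.013,102.5)
Q=[[.601,-.283,.06],[.58,-.187,.22]]
wfit('handle1','handle1',Q,f='w2.png')
delta(.5805,-.1878,.013,102.5)
```

```text
t 5.05 pos [ 580.2 -187.7   95.1] rot [-9.0230e+01  8.0000e-02  1.0305e+02] shift now-frame [-0.1 82.1  0. ] (target-frame [-0.2 82.1 -0.3] ) rotvec [ 0.2  0.5 -0.1]
handle1 1 p 0.87 xy [277. 196.] fit [ 579.9 -188.9] 12.7 err 0.194
handle1 0 p 0.57 xy [164. 186.] fit [ 601.9 -284.6] 3.4 err 0.336
t 5.15 pos [ 579.6 -187.9   94.6] rot [-9.019e+01  6.000e-02  1.030e+02] shift now-frame [-0.1 81.6 -0.6] (target-frame [-0.1 81.6 -0.9] ) rotvec [ 0.2  0.5 -0.1]
```

View pics/w2.png

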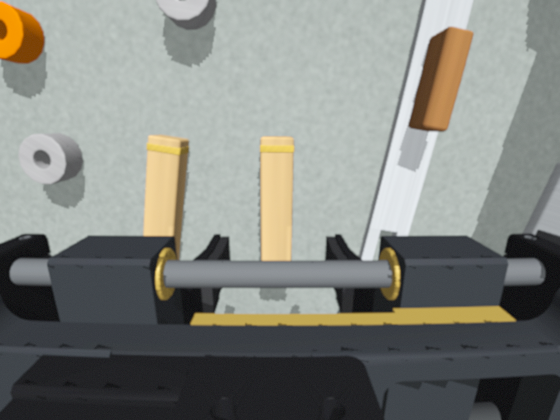

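Handle B centred between the fingers, near (277,200). Descend and grip.

Call:
carry_out:
  targets:
    - [[0,30,0],[0,0.2,0]]
    - [[0,30,0],[0,0,0]]
    - [[0,21.5,0],[0,0,0]]
    - [[0,0,0],[0,0,0]]
    - [[0,0,0],[0,0,0]]

```text
time_s: 5.65
tool_pos: [0.5788, -0.188, 0.0121]
tool_rot: [-90.1, 0.0, 102.8]
force: [0.3, -0.0, -0.2]
grip_width: 0.0565
```

Call:
carry_out:
  targets:
    - [[0,0,0],[0,0,0]]
    - [[0,0,0],[0,0,0]]
    - [[0,0,0],[0,0,0]]
    - [[0,0,0],[0,0,0]]
    - [[0,0,0],[0,0,0]]
    - [[0,0,0],[0,0,0]]
  jaw: 0
  squeeze: 40

```text
time_s: 6.25
tool_pos: [0.5785, -0.1877, 0.0115]
tool_rot: [-90.0, 0.0, 102.8]
force: [0.5, 0.2, 1.9]
grip_width: 0.0255
```

Call:
carry_out:
  targets:
    - [[0,-20,0],[0,0,0]]
    - [[0,-50,0],[0,0,0]]
    - [[0,-50,0],[0,0,0]]
    - [[0,0,0],[0,0,0]]
    - [[0,0,0],[0,0,0]]

```text
time_s: 6.75
tool_pos: [0.579, -0.1877, 0.1323]
tool_rot: [-90.2, 0.0, 102.8]
force: [-0.6, 0.5, -1.2]
grip_width: 0.0256
```

Run:
```python
from hw import *
snap('wrist','w3.png')
# slot 27 target
y=np.deg2rad(-2.7)
for s in (-.027,.027): 
    q=np.array([.569-np.sin(y)*s,.2056+np.cos(y)*s]); print(q)
delta(q[0],q[1],.14,87.3)
```

```text
[0.56772813 0.17862997]
[0.57027187 0.23257003]
t 6.8 pos [ 577.8 -187.2  130.6] rot [-8.998e+01 -5.000e-02  1.028e+02] shift now-frame [411.   -9.1 -85.6] (target-frame [418.9  -9.4  27.3] ) rotvec [-0.  15.5  0. ]
```

View pics/w3.png

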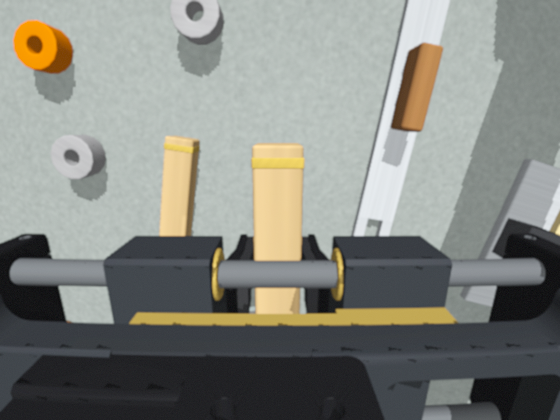

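Call:
carry_out:
  targets:
    - [[0,-25,0],[0,7.75,0]]
    - [[0,0,0],[0,7.75,0]]
    - [[42,0,2.7],[0,0,0]]
    - [[42,0,2.7],[0,0,0]]
    - [[42,0,2.7],[0,0,0]]
    - [[42,0,2.7],[0,0,0]]
    - [[42,0,2.7],[0,0,0]]
    - [[42,0,2.7],[0,0,0]]
    - [[42,0,2.7],[0,0,0]]
    - [[42,0,2.7],[0,0,0]]
    - [[42,0,2.7],[0,0,0]]
    - [[41,0,2.7],[0,0,0]]

```text
time_s: 8.0
tool_pos: [0.5693, 0.2337, 0.1534]
tool_rot: [-89.8, 0.1, 87.3]
force: [-0.0, 1.1, -1.3]
grip_width: 0.0256
```

Call:
carry_out:
  targets:
    - [[0,0,0],[0,0,0]]
    - [[0,0,0],[0,0,0]]
    - [[0,0,0],[0,0,0]]

```text
time_s: 8.3
tool_pos: [0.5707, 0.2302, 0.1546]
tool_rot: [-89.9, 0.1, 87.2]
force: [0.4, -0.1, -1.0]
grip_width: 0.0259
```

Run:
```python
from hw import *
wfit('rack','rack',[[.569,.2056,np.deg2rad(-2.7)]],f='w4.png')
delta(.5703,.2326,.06,87.3)
C=cal('wrist'); im=cv2.imread('pics/w4.png')
q=[.569,.2056,np.deg2rad(-2.7)]
for s in(-.081,-.027,.027,.081):
    P=np.array([[a*.075,s+b*.016,.012] for a,b in((-1,-1),(-1,1),(1,1),(1,-1))]); p=w2pix('wrist',place(P,q),C)
    cv2.polylines(im,[np.round(p).astype(int).reshape(-1,1,2)],True,(0,0,255),1)
cv2.imwrite('pics/w4b.png',im)
```

```text
rack 0 p 0.95 xy [237. 176.] fit [566.3 205.1] -2.4 err 0.284
t 8.4 pos [571.2 230.  155.4] rot [-8.995e+01  7.000e-02  8.712e+01] shift now-frame [ 2.7 95.4  0.9] (target-frame [ 2.6 95.4  1. ] ) rotvec [-0.  -0.2 -0.1]
```

View pics/w4b.png

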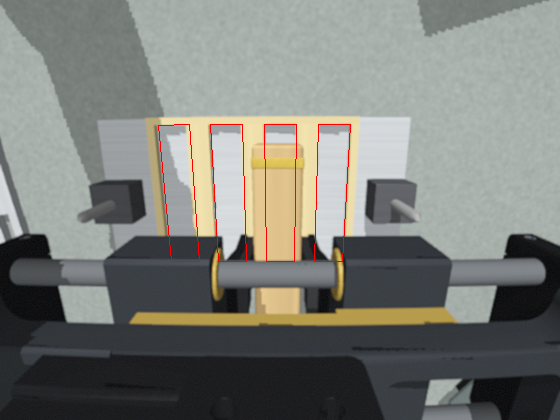

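Call:
carry_out:
  targets:
    - [[2.6,40,2.5],[0,0,0]]
    - [[0,40,0],[0,0,0]]
    - [[0,20,0],[0,0,0]]
    - [[0,0,0],[0,0,0]]
    - [[0,0,0],[0,0,0]]
    - [[0,0,0],[0,0,0]]

```text
time_s: 9.0
tool_pos: [0.5703, 0.2349, 0.0581]
tool_rot: [-90.2, -0.1, 87.2]
force: [0.5, 0.2, 0.0]
grip_width: 0.0261
```

Run:
```python
from hw import *
snap('wrist','w5.png')
delta(.5685,.2326,.025,87.3)
```

```text
t 9.05 pos [570.3 235.1  58.2] rot [-90.18  -0.11  87.26] shift now-frame [-2.7 33.2  1.7] (target-frame [-2.6 33.2  1.6] ) rotvec [ 0.2 -0.   0.1]
```

View pics/w5.png

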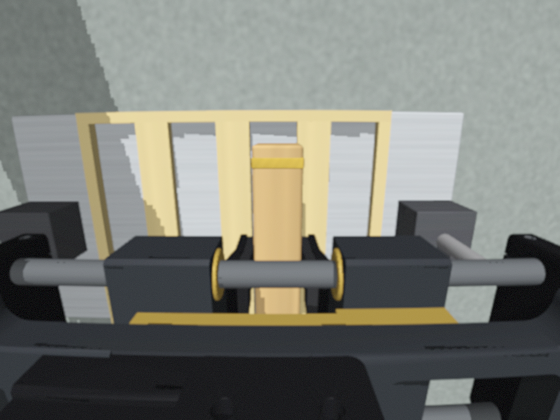

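Run:
```python
from hw import *
im=cv2.imread('pics/w5.png')
cv2.imwrite('pics/w5c.png',cv2.resize(im[105:240,200:350],None,fx=4,fy=4,interpolation=cv2.INTER_CUBIC))
C=cal('wrist'); o=env.get_obs(); R=Ro.from_euler('xyz',o['tool_rot'],degrees=True)
for px,z in (((249,135),.02),((300,135),.02),((248,135),.02),((301,135),.02),((251,150),.072),((302,150),.072)):
    X=pix2w('wrist',[px],z,C)[0]; print(px,z,np.round(R.inv().apply(X-o['tool_pos'])*1000,1))
delta(.5685,.2326,.025,87.3)
```

```text
(249, 135) 0.02 [-19.1  37.9  66.6]
(300, 135) 0.02 [14.7 38.  66.6]
(248, 135) 0.02 [-19.7  37.9  66.6]
(301, 135) 0.02 [15.4 38.  66.6]
(251, 150) 0.072 [-13.4 -14.   60.3]
(302, 150) 0.072 [ 11.9 -14.   60.3]
t 9.05 pos [570.3 235.1  58.2] rot [-90.18  -0.11  87.26] shift now-frame [-2.7 33.2  1.7] (target-frame [-2.6 33.2  1.6] ) rotvec [ 0.2 -0.   0.1]
```

View pics/w5c.png

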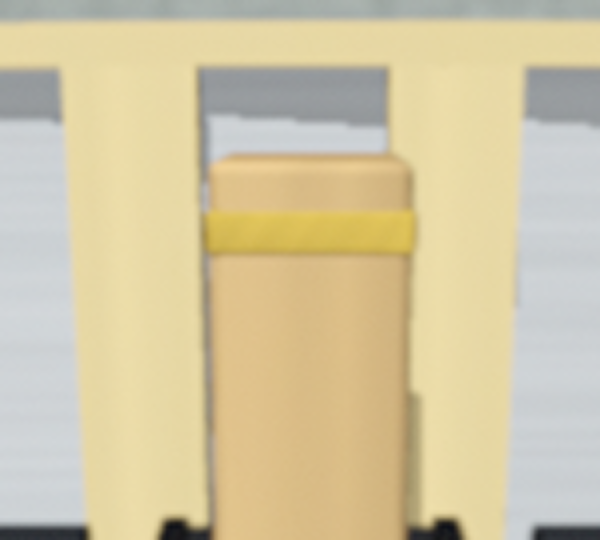

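Call:
carry_out:
  targets:
    - [[-2.4,0,1],[0,0,0]]
    - [[0,10,0],[0,0,0]]
    - [[0,10,0],[0,0,0]]
    - [[0,8,0],[0,0,0]]
    - [[0,0,0],[0,0,0]]
    - [[0,0,0],[0,0,0]]

```text
time_s: 9.65
tool_pos: [0.5673, 0.2324, 0.0275]
tool_rot: [-90.0, 0.0, 87.3]
force: [-0.6, 0.2, -0.2]
grip_width: 0.0255
```

Run:
```python
from hw import *
delta(.5685,.2326,.025,87.3); print(env.get_obs()['force'])
im=snap('wrist','w6.png')
cv2.imwrite('pics/w6c.png',cv2.resize(im[105:240,200:350,::-1],None,fx=4,fy=4,interpolation=cv2.INTER_CUBIC))
```

```text
t 9.65 pos [567.3 232.4  27.5] rot [-8.996e+01  4.000e-02  8.730e+01] shift now-frame [ 0.2  2.5 -1.2] (target-frame [ 0.2  2.5 -1.2] ) rotvec [-0. -0. -0.]
[-0.55404425  0.15112156 -0.24913763]
```

View pics/w6c.png

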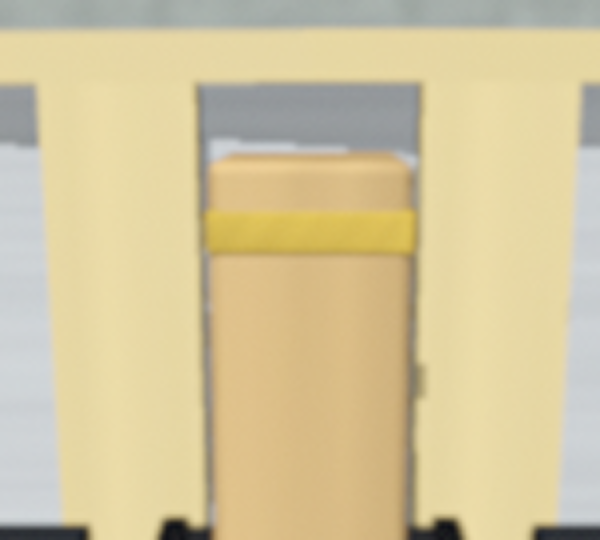

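Call:
carry_out:
  targets:
    - [[0,2.5,0],[0,0,0]]
    - [[0,0,0],[0,0,0]]
    - [[0,0,0],[0,0,0]]

```text
time_s: 10.0
tool_pos: [0.5677, 0.2326, 0.0257]
tool_rot: [-90.0, -0.0, 87.3]
force: [-0.4, 0.5, -1.2]
grip_width: 0.0255
```

Call:
carry_out:
  targets:
    - [[0,0,0],[0,0,0]]
    - [[0,0,0],[0,0,0]]
    - [[0,0,0],[0,0,0]]
    - [[0,-20,0],[0,0,0]]
    - [[0,-40,0],[0,0,0]]
    - [[0,-40,0],[0,0,0]]
    - [[0,-30,0],[0,0,0]]
    - [[0,0,0],[0,0,0]]
    - [[0,0,0],[0,0,0]]
  jaw: 0.46

```text
time_s: 10.9
tool_pos: [0.5679, 0.2327, 0.1562]
tool_rot: [-90.1, -0.1, 87.3]
force: [0.0, -0.3, -1.5]
grip_width: 0.0402
```

Run:
```python
from hw import *
snap('wrist','w7.png'); 
C=cal('top'); im=snap('top','top1.png')
d=env.outline_of('top','handle1')
for x in d:
    print(x['p'],x['xy'],pix2w('top',[x['xy']],.02,C))
wfit('handle1','handle1',[[.601,-.283,.06]],cam='top')
delta(.601,-.2835,.16,93)
```

```text
0.81 [364.2, 176.9] [[ 0.60498716 -0.27479626  0.02      ]]
0.51 [183.6, 208.1] [[0.52893826 0.23719087 0.02      ]]
far 0.74 [0.53361401 0.23876253 0.012     ]
handle1 0 p 0.73 xy [367. 180.] fit [ 599.5 -282.8] 3.4 err 0.161
far 0.73 [ 0.54024902 -0.52401696  0.012     ]
t 11.15 pos [566.7 232.2 154. ] rot [-8.987e+01  8.000e-02  8.729e+01] shift now-frame [-513.5   -5.4  -58.6] (target-frame [-516.8   -6.    -7.2] ) rotvec [-0.1 -5.7 -0.1]
```

View pics/w7.png

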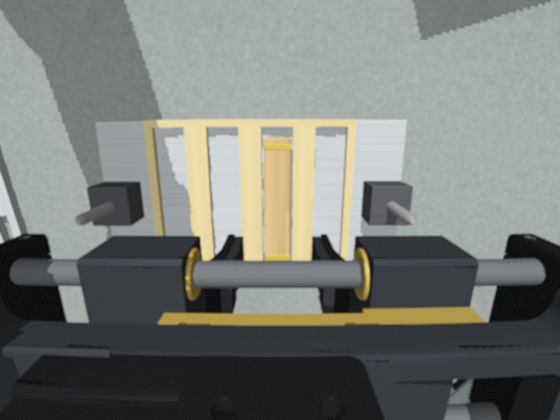

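View pics/top1.png

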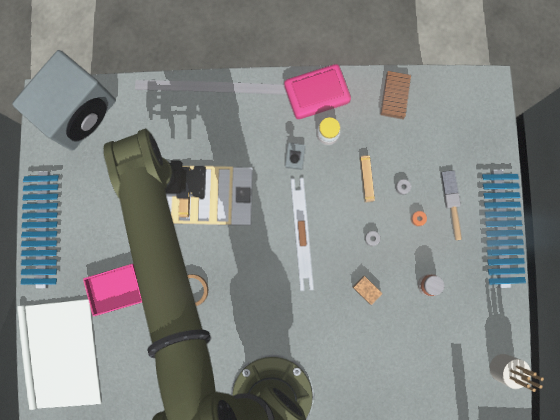

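Call:
carry_out:
  targets:
    - [[0,-10,0],[0,-5.7,0]]
    - [[-47,0,-1],[0,0,0]]
    - [[-47,0,-1],[0,0,0]]
    - [[-47,0,-1],[0,0,0]]
    - [[-47,0,-1],[0,0,0]]
    - [[-47,0,-1],[0,0,0]]
    - [[-47,0,-1],[0,0,0]]
    - [[-47,0,-1],[0,0,0]]
    - [[-47,0,0],[0,0,0]]
    - [[-47,0,0],[0,0,0]]
    - [[-47,0,0],[0,0,0]]
    - [[-47,0,0],[0,0,0]]
  jaw: 0.65

```text
time_s: 12.35
tool_pos: [0.6011, -0.2849, 0.1646]
tool_rot: [-89.9, -0.0, 93.0]
force: [0.7, 0.2, -0.1]
grip_width: 0.0563
```

Call:
carry_out:
  targets:
    - [[0,35,0],[0,0,0]]
    - [[0,35,0],[0,0,0]]
    - [[0,0,0],[0,0,0]]
    - [[0,0,0],[0,0,0]]
    - [[0,0,0],[0,0,0]]

```text
time_s: 12.85
tool_pos: [0.6028, -0.2836, 0.0974]
tool_rot: [-90.1, 0.1, 93.0]
force: [0.4, -0.6, 0.7]
grip_width: 0.0568
```

Run:
```python
from hw import *
wfit('handle1','handle1',[[.601,-.283,.06]],f='w8.png')
delta(.6008,-.2836,.0125,93.2)
```

```text
handle1 0 p 0.97 xy [278. 195.] fit [ 602.1 -284. ] 3.0 err 0.194
t 12.95 pos [ 602.9 -283.7   97.7] rot [-9.018e+01  7.000e-02  9.303e+01] shift now-frame [ 0.3 85.2  2.3] (target-frame [ 0.2 85.2  2.1] ) rotvec [ 0.2 -0.2 -0.1]
```

View pics/w8.png

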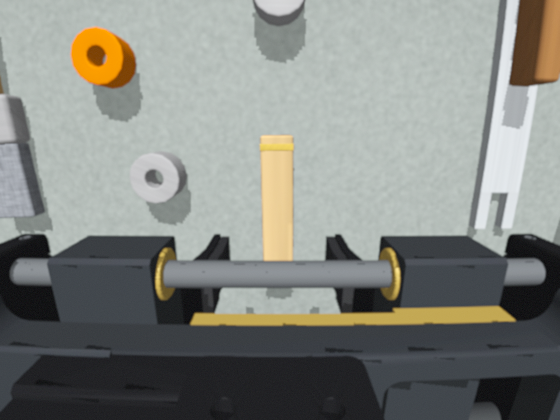

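Handle A lies centred between the fingers (278,200). Grip.

Call:
carry_out:
  targets:
    - [[0,30,2],[0,0,0]]
    - [[0,30,0],[0,0,0]]
    - [[0,25,0],[0,0,0]]
    - [[0,0,0],[0,0,0]]
    - [[0,0,0],[0,0,0]]

```text
time_s: 13.45
tool_pos: [0.6003, -0.2836, 0.0119]
tool_rot: [-90.1, 0.0, 93.0]
force: [-0.2, 0.5, 0.6]
grip_width: 0.0564
```

Call:
carry_out:
  targets:
    - [[0,0,0],[0,0,0]]
    - [[0,0,0],[0,0,0]]
    - [[0,0,0],[0,0,0]]
    - [[0,0,0],[0,0,0]]
    - [[0,0,0],[0,0,0]]
    - [[0,0,0],[0,0,0]]
  jaw: 0

```text
time_s: 14.05
tool_pos: [0.5998, -0.2835, 0.0109]
tool_rot: [-90.0, 0.0, 93.0]
force: [0.4, -0.0, 2.1]
grip_width: 0.0254
```

Call:
carry_out:
  targets:
    - [[0,-20,0],[0,0,0]]
    - [[0,-50,0],[0,0,0]]
    - [[0,-50,0],[0,0,0]]
    - [[0,-25,0],[0,0,0]]
    - [[0,0,0],[0,0,0]]

```text
time_s: 14.55
tool_pos: [0.6019, -0.2851, 0.1606]
tool_rot: [-90.4, 0.2, 93.0]
force: [0.9, -0.2, -0.8]
grip_width: 0.0256
```

Run:
```python
from hw import *
delta(.5665,.1786,.155,87.3)
```

```text
t 14.55 pos [ 601.9 -285.1  160.6] rot [-90.44   0.18  92.98] shift now-frame [464.9   4.1  11.3] (target-frame [461.5   5.6  57.2] ) rotvec [ 0.5  5.7 -0.2]
```

Call:
carry_out:
  targets:
    - [[42,0,5],[0,5.7,0]]
    - [[42,0,5.2],[0,0,0]]
    - [[42,0,5.2],[0,0,0]]
    - [[42,0,5.2],[0,0,0]]
    - [[42,0,5.2],[0,0,0]]
    - [[42,0,5.2],[0,0,0]]
    - [[42,0,5.2],[0,0,0]]
    - [[42,0,5.2],[0,0,0]]
    - [[42,0,5.2],[0,0,0]]
    - [[42,0,5.2],[0,0,0]]
    - [[42,0,5.2],[0,0,0]]
    - [[0,0,0],[0,0,0]]

```text
time_s: 15.75
tool_pos: [0.5574, 0.1891, 0.1535]
tool_rot: [-89.8, -0.2, 87.9]
force: [-0.6, 0.1, -1.5]
grip_width: 0.0253
```

Call:
carry_out:
  targets:
    - [[0,40,0],[0,0,0]]
    - [[0,40,0],[0,0,0]]
    - [[0,15,0],[0,0,0]]
    - [[0,0,0],[0,0,0]]
    - [[0,0,0],[0,0,0]]
    - [[0,0,0],[0,0,0]]

```text
time_s: 16.35
tool_pos: [0.5619, 0.1805, 0.0626]
tool_rot: [-90.2, -0.1, 87.3]
force: [0.5, 0.9, -1.2]
grip_width: 0.0256
```

Run:
```python
from hw import *
delta(.5665,.1786,.025,87.3)
im=snap('wrist','w9.png')
cv2.imwrite('pics/w9c.png',cv2.resize(im[105:240,200:350,::-1],None,fx=4,fy=4,interpolation=cv2.INTER_CUBIC))
```

```text
t 16.35 pos [561.9 180.5  62.6] rot [-9.018e+01 -9.000e-02  8.728e+01] shift now-frame [-1.8 37.6 -4.6] (target-frame [-1.7 37.6 -4.7] ) rotvec [ 0.2 -0.   0.1]
```

View pics/w9c.png

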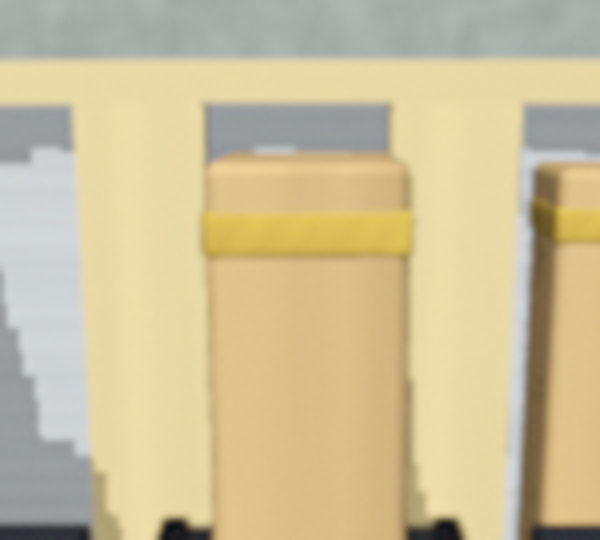

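Call:
carry_out:
  targets:
    - [[-1.6,0,-4],[0,0,0]]
    - [[0,12,0],[0,0,0]]
    - [[0,10,0],[0,0,0]]
    - [[0,10,0],[0,0,0]]
    - [[0,0,0],[0,0,0]]
    - [[0,0,0],[0,0,0]]

```text
time_s: 17.0
tool_pos: [0.5638, 0.1783, 0.0279]
tool_rot: [-89.9, 0.0, 87.3]
force: [-0.0, 0.4, -0.5]
grip_width: 0.0258
```

Run:
```python
from hw import *
delta(.5665,.1786,.025,87.3)
im=snap('wrist','w10.png')
cv2.imwrite('pics/w10c.png',cv2.resize(im[105:240,200:350,::-1],None,fx=4,fy=4,interpolation=cv2.INTER_CUBIC))
```

```text
t 17.0 pos [563.8 178.3  27.9] rot [-8.994e+01  4.000e-02  8.729e+01] shift now-frame [ 0.5  2.9 -2.7] (target-frame [ 0.5  2.9 -2.7] ) rotvec [-0.1 -0.  -0. ]
```

View pics/w10c.png

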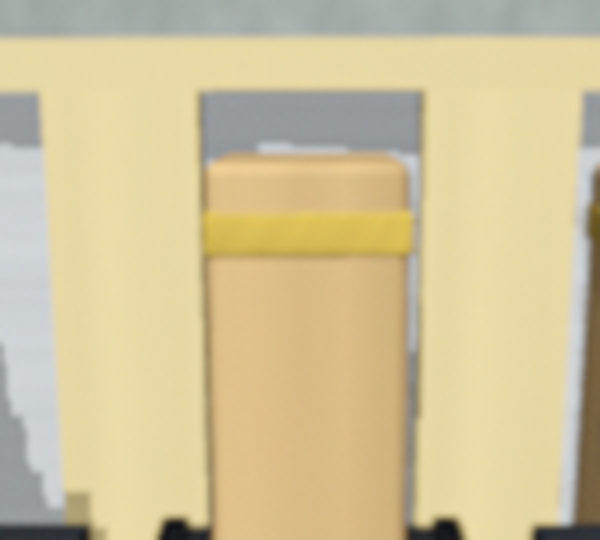

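Call:
carry_out:
  targets:
    - [[0.5,2.5,-2],[0,0,0]]
    - [[0,0,0],[0,0,0]]
    - [[0,0,0],[0,0,0]]

```text
time_s: 17.35
tool_pos: [0.5665, 0.1789, 0.0263]
tool_rot: [-90.0, -0.0, 87.3]
force: [0.2, 0.6, -0.6]
grip_width: 0.0257
```

Call:
carry_out:
  targets:
    - [[0,0,0],[0,0,0]]
    - [[0,0,0],[0,0,0]]
    - [[0,0,0],[0,0,0]]
    - [[0,-20,0],[0,0,0]]
    - [[0,-40,0],[0,0,0]]
    - [[0,-40,0],[0,0,0]]
    - [[0,-40,0],[0,0,0]]
    - [[0,0,0],[0,0,0]]
    - [[0,0,0],[0,0,0]]
  jaw: 0.45

```text
time_s: 18.25
tool_pos: [0.5668, 0.1791, 0.1673]
tool_rot: [-90.1, -0.1, 87.3]
force: [-0.5, 0.4, -0.4]
grip_width: 0.0392
```

Run:
```python
from hw import *
snap('wrist','w11.png')
C=cal('top'); im=snap('top','top2.png')
for l in('bar','sanding_block','handle1'):
  for x in env.outline_of('top',l):
    p=pix2w('top',[x['xy']],.01,C)[0]; print(l,x['p'],x['xy'],p)
    if x['p']>.3 and abs(p[1]+.09)<.06 and abs(p[0]-.45)<.1:
        print(fit('bar',[('top',C,x['mask'].astype(float))],[.4515,-.0925,1.63]))
delta(.4515,-.0925,.2,93.5)
```

```text
bar 0.65 [113.3, 289.6] [0.30279926 0.4436976  0.01      ]
bar 0.6 [299.7, 234.6] [ 0.44705662 -0.08792083  0.01      ]
(array([ 0.45058524, -0.09197905,  1.63524484]), np.float64(0.14500263940501024))
bar 0.21 [202.5, 207.9] [0.5293441  0.18502992 0.01      ]
sanding_block 0.8 [368.6, 290.8] [ 0.28477421 -0.27607407  0.01      ]
handle1 0.77 [205.2, 206.3] [0.53371143 0.17729012 0.01      ]
handle1 0.54 [431.2, 286.5] [ 0.2904684  -0.45457206  0.01      ]
t 18.5 pos [565.3 178.5 164.5] rot [-8.987e+01  8.000e-02  8.729e+01] shift now-frame [-276.2  -34.9  101. ] (target-frame [-263.6  -35.5  130.2] ) rotvec [-0.1 -6.2 -0.1]
```

View pics/w11.png

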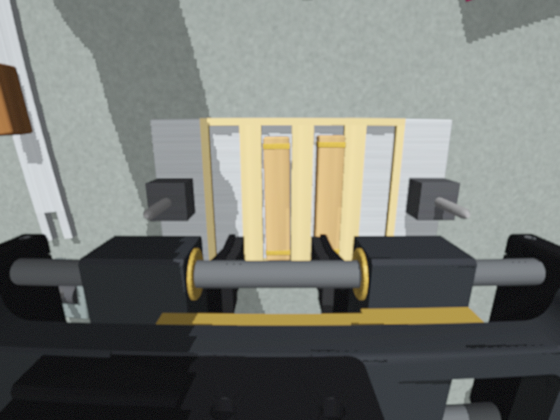

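View pics/top2.png

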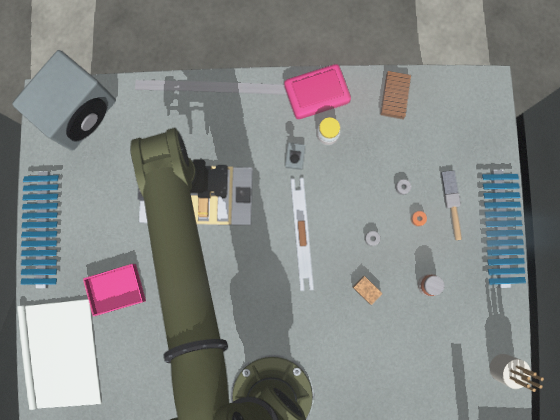

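Call:
carry_out:
  targets:
    - [[0,-20,0],[0,-6.2,0]]
    - [[-38,0,18.6],[0,0,0]]
    - [[-38,0,18.6],[0,0,0]]
    - [[-38,0,18.6],[0,0,0]]
    - [[-38,0,18.6],[0,0,0]]
    - [[-38,0,18.6],[0,0,0]]
    - [[-38,0,18.6],[0,0,0]]
    - [[-36,0,18.6],[0,0,0]]
    - [[0,0,0],[0,0,0]]
    - [[0,0,0],[0,0,0]]
    - [[0,0,0],[0,0,0]]
  jaw: 0.65

```text
time_s: 19.6
tool_pos: [0.4525, -0.0914, 0.1857]
tool_rot: [-90.0, -0.0, 93.6]
force: [-0.2, 0.3, -0.2]
grip_width: 0.0567
```

Run:
```python
from hw import *
wfit('bar','bar',[[.4515,-.0925,1.633]],f='w12.png')
delta(.451,-.0925,.02,93.6)
C=cal('wrist'); im=cv2.imread('pics/w12.png')
for P in M['bar']:
    h=cv2.convexHull(w2pix('wrist',place(P,[.451,-.0925,1.633]),C).astype(np.float32)); cv2.polylines(im,[np.round(h).astype(int)],True,(0,0,255),1)
cv2.imwrite('pics/w12b.png',im)
```

```text
bar 0 p 0.74 xy [276. 162.] fit [451.3 -94. ] 93.7 err 0.23
far 0.67 [0.30663131 0.1888637  0.012     ]
t 19.7 pos [452.6 -91.3 185.7] rot [-8.996e+01  2.000e-02  9.363e+01] shift now-frame [ -1.  165.7   1.6] (target-frame [ -1.1 165.7   1.7] ) rotvec [-0.  0. -0.]
```

View pics/w12b.png

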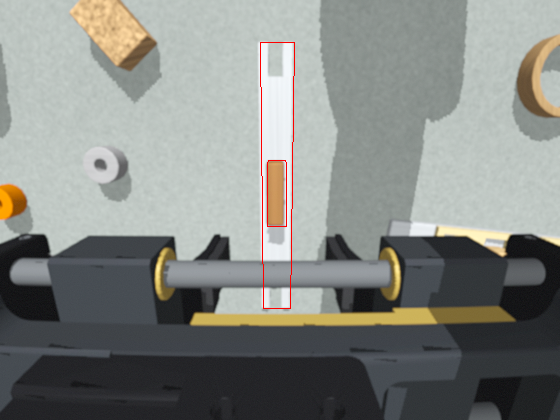

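Call:
carry_out:
  targets:
    - [[-1,45,1.5],[0,0,0]]
    - [[0,45,0],[0,0,0]]
    - [[0,45,0],[0,0,0]]
    - [[0,25,0],[0,0,0]]
    - [[0,9,0],[0,0,0]]
    - [[0,0,0],[0,0,0]]
    - [[0,0,0],[0,0,0]]

```text
time_s: 20.4
tool_pos: [0.4522, -0.0935, 0.0181]
tool_rot: [-90.1, 0.0, 93.5]
force: [-0.4, -1.1, 1.1]
grip_width: 0.0567
```

Call:
carry_out:
  targets:
    - [[0,0,0],[0,0,0]]
    - [[0,0,0],[0,0,0]]
    - [[0,0,0],[0,0,0]]
    - [[0,0,0],[0,0,0]]
    - [[0,0,0],[0,0,0]]
    - [[0,0,0],[0,0,0]]
    - [[0,0,0],[0,0,0]]
  jaw: 0
  squeeze: 60

```text
time_s: 21.1
tool_pos: [0.451, -0.0938, 0.0172]
tool_rot: [-90.0, -0.0, 93.5]
force: [-0.6, -1.0, 2.0]
grip_width: 0.0196
```

Call:
carry_out:
  targets:
    - [[0,-20,0],[0,0,0]]
    - [[0,-50,0],[0,0,0]]
    - [[0,-50,0],[0,0,0]]
    - [[0,-50,0],[0,0,0]]
    - [[0,-20,0],[0,0,0]]
    - [[0,0,0],[0,0,0]]

```text
time_s: 21.7
tool_pos: [0.4528, -0.0938, 0.2097]
tool_rot: [-90.3, -0.1, 93.5]
force: [0.9, 1.0, -3.2]
grip_width: 0.0193
```

Run:
```python
from hw import *
delta(.569,.2056,.18,-2.7)
snap('wrist','w13.png'); snap('scene','s13.png')
```

```text
t 21.7 pos [452.8 -93.8 209.7] rot [-9.035e+01 -5.000e-02  9.350e+01] shift now-frame [ 291.7   30.8 -134.1] (target-frame [102.   29.7 304.6] ) rotvec [ 0.2 96.2  0.3]
```

View pics/w13.png

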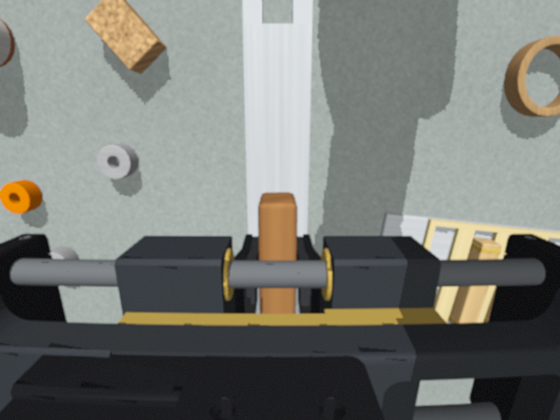

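Call:
carry_out:
  targets:
    - [[0,0,0],[0,8,0]]
    - [[0,0,0],[0,8,0]]
    - [[0,0,0],[0,8,0]]
    - [[0,0,0],[0,8,0]]
    - [[0,0,0],[0,8,0]]
    - [[0,0,0],[0,8,0]]
    - [[0,0,0],[0,8,0]]
    - [[0,0,0],[0,8,0]]
    - [[0,0,0],[0,8,0]]
    - [[0,0,0],[0,8,0]]
    - [[0,0,0],[0,8,0]]
    - [[0,0,0],[0,8,0]]

```text
time_s: 23.0
tool_pos: [0.449, -0.0936, 0.2038]
tool_rot: [-90.1, 0.3, -2.8]
force: [0.2, -0.2, -2.2]
grip_width: 0.0193
```

Call:
carry_out:
  targets:
    - [[13,0,38],[0,0,0]]
    - [[13,0,38],[0,0,0]]
    - [[13,0,38],[0,0,0]]
    - [[13,0,38],[0,0,0]]
    - [[13,0,38],[0,0,0]]
    - [[13,0,38],[0,0,0]]
    - [[12,0,38],[0,0,0]]
    - [[12,0,38],[0,0,0]]
    - [[0,0,0],[0,0,0]]
    - [[0,0,0],[0,0,0]]
    - [[0,0,0],[0,0,0]]

```text
time_s: 24.1
tool_pos: [0.5652, 0.2036, 0.2045]
tool_rot: [-90.2, 0.2, -2.6]
force: [0.0, -0.2, -2.5]
grip_width: 0.0197
```

Run:
```python
from hw import *
delta(.569,.2056,.14,-2.7)
snap('wrist','w14.png'); snap('scene','s14.png'); snap('top','t14.png')
```

```text
t 24.1 pos [565.2 203.6 204.5] rot [-90.17   0.2   -2.61] shift now-frame [ 4.  64.5  2.4] (target-frame [ 3.7 64.5  2.2] ) rotvec [ 0.2  0.1 -0.2]
```

View pics/w14.png

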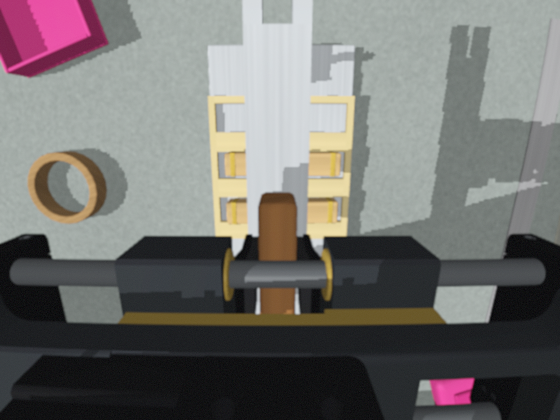

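View pics/s14.png

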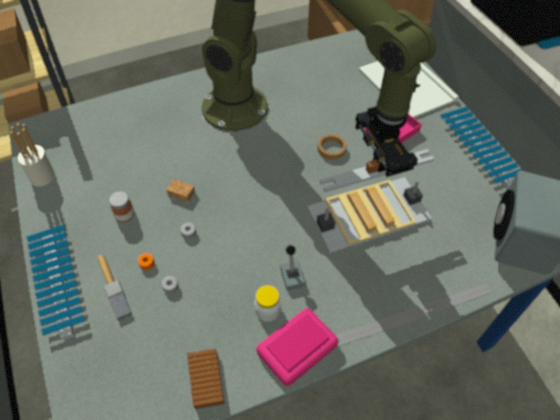

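Call:
carry_out:
  targets:
    - [[3.8,40,2.3],[0,0.1,0]]
    - [[0,40,0],[0,0,0]]
    - [[0,5,0],[0,0,0]]
    - [[0,0,0],[0,0,0]]
    - [[0,0,0],[0,0,0]]
    - [[0,0,0],[0,0,0]]

```text
time_s: 24.85
tool_pos: [0.5717, 0.2081, 0.1248]
tool_rot: [-89.9, -0.2, -2.6]
force: [-0.0, 0.3, -2.7]
grip_width: 0.0192
```

Run:
```python
from hw import *
delta(.569,.2056,.061,-2.7)
C=cal('wrist'); print(w2pix('wrist',[[.5755,.3434,.044],[.5755,.3434,.092]],C))
im=snap('wrist','w15.png'); cv2.imwrite('pics/w15c.png',cv2.resize(im[0:120,200:350,::-1],None,fx=5,fy=5,interpolation=cv2.INTER_CUBIC))
C=cal('scene');im=snap('scene','s15.png'); cv2.imwrite('pics/s15c.png',cv2.resize(im[130:260,290:450,::-1],None,fx=4.5,fy=4.5,interpolation=cv2.INTER_CUBIC))
C=cal('top');im=snap('top','t15.png'); cv2.imwrite('pics/t15c.png',cv2.resize(im[150:240,120:270,::-1],None,fx=5,fy=5,interpolation=cv2.INTER_CUBIC))
```

```text
t 24.85 pos [571.7 208.1 124.8] rot [-89.87  -0.23  -2.62] shift now-frame [-2.9 63.8 -2.7] (target-frame [-2.6 63.8 -2.6] ) rotvec [-0.1  0.1  0.2]
[[273.90821606  40.56726503]
 [273.3148507   17.11199069]]
```

View pics/w15c.png

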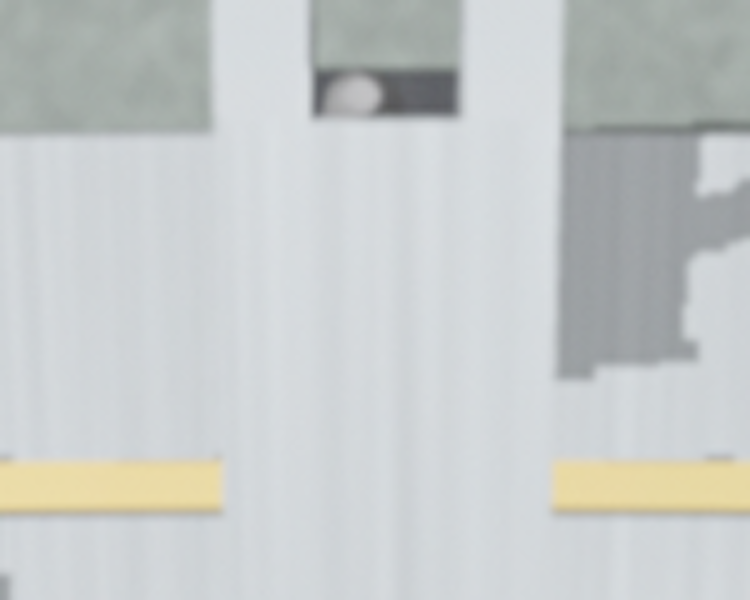

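View pics/s15c.png

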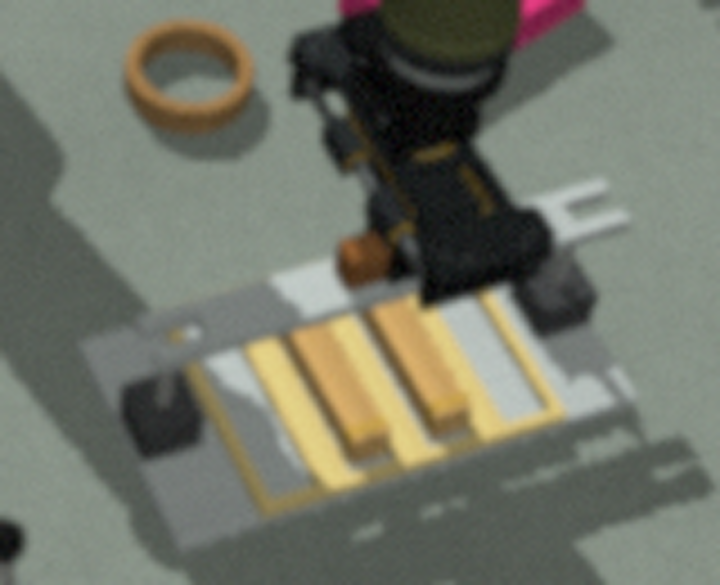

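View pics/t15c.png

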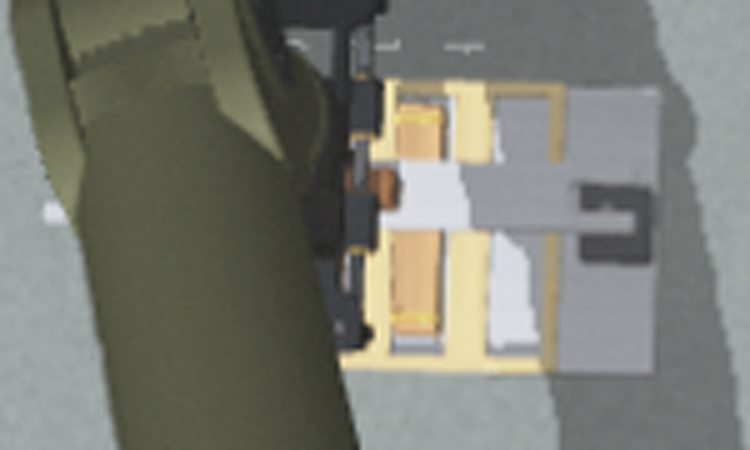

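Call:
carry_out:
  targets:
    - [[-2.7,0,-2.6],[0,0,0]]
    - [[0,5,0],[0,0,0]]
    - [[0,4,0],[0,0,0]]
    - [[0,0,0],[0,0,0]]
    - [[0,0,0],[0,0,0]]
    - [[0,0,0],[0,0,0]]
    - [[0,0,0],[0,0,0]]

```text
time_s: 25.7
tool_pos: [0.5673, 0.2053, 0.1132]
tool_rot: [-90.0, -0.0, -2.6]
force: [0.1, 0.2, -2.6]
grip_width: 0.0196
```

Run:
```python
from hw import *
delta(.569,.2056,.061,-2.7)
C=cal('wrist'); print(w2pix('wrist',[[.5755,.3434,.044],[.5755,.3434,.092]],C))
im=snap('wrist','w16.png'); cv2.imwrite('pics/w16c.png',cv2.resize(im[0:120,200:350,::-1],None,fx=5,fy=5,interpolation=cv2.INTER_CUBIC))
delta(.569,.2056,.061,-2.7)
```

```text
t 25.7 pos [567.3 205.3 113.2] rot [-8.999e+01 -2.000e-02 -2.610e+00] shift now-frame [ 1.6 52.2  0.4] (target-frame [ 1.6 52.2  0.4] ) rotvec [-0.   0.1  0. ]
[[280.13680771  30.97085604]
 [280.9405834    3.3698753 ]]
t 25.75 pos [567.3 205.3 113.2] rot [-8.999e+01 -1.000e-02 -2.610e+00] shift now-frame [ 1.7 52.2  0.4] (target-frame [ 1.7 52.2  0.4] ) rotvec [-0.   0.1  0. ]
```

View pics/w16c.png

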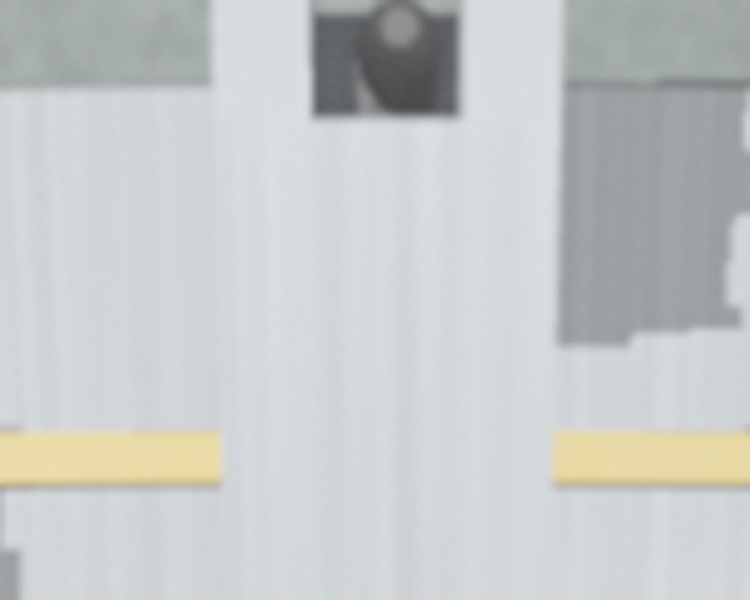

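Call:
carry_out:
  targets:
    - [[1.4,0,0.3],[0,0.1,0]]
    - [[0,0,0],[0,0,0]]
    - [[0,8,0],[0,0,0]]
    - [[0,8,0],[0,0,0]]
    - [[0,8,0],[0,0,0]]
    - [[0,8,0],[0,0,0]]
    - [[0,0,0],[0,0,0]]
    - [[0,0,0],[0,0,0]]

```text
time_s: 26.55
tool_pos: [0.5684, 0.2053, 0.0807]
tool_rot: [-90.0, 0.0, -2.7]
force: [0.2, 0.7, -3.1]
grip_width: 0.0198
```

Run:
```python
from hw import *
delta(.569,.2056,.061,-2.7); print(env.get_obs()['force'])
im=snap('wrist','w17.png'); cv2.imwrite('pics/w17c.png',cv2.resize(im[0:120,200:350,::-1],None,fx=5,fy=5,interpolation=cv2.INTER_CUBIC))
im=snap('scene','s17.png'); cv2.imwrite('pics/s17c.png',cv2.resize(im[130:260,290:450,::-1],None,fx=4.5,fy=4.5,interpolation=cv2.INTER_CUBIC))
```

```text
t 26.55 pos [568.4 205.3  80.7] rot [-9.002e+01  3.000e-02 -2.710e+00] shift now-frame [ 0.6 19.7  0.3] (target-frame [ 0.5 19.7  0.3] ) rotvec [ 0. -0. -0.]
[ 0.21601627  0.70541048 -3.07074729]
```

View pics/w17c.png

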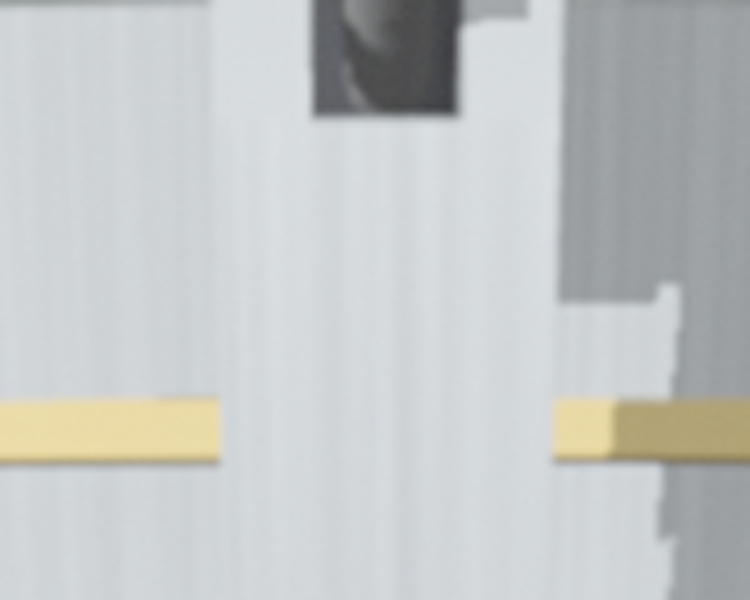

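View pics/s17c.png

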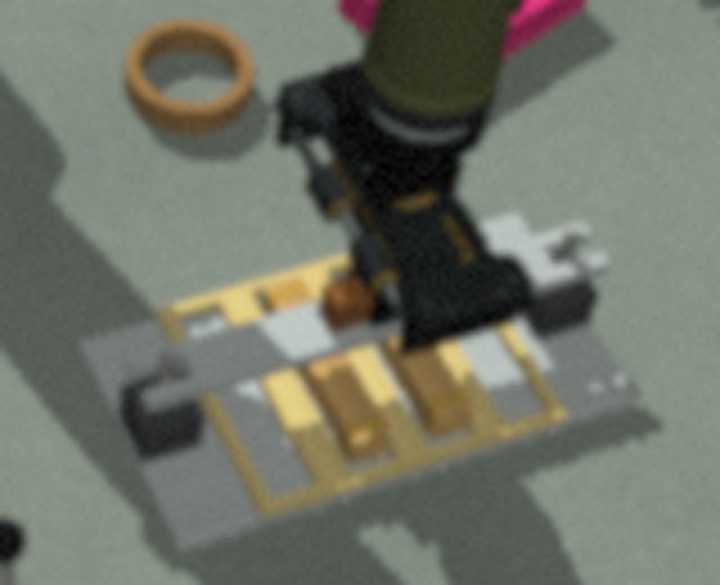

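Both studs are in the forks (right stud at crop (170,360), left at (570,245)). Lower to the blocks and release.

Call:
carry_out:
  targets:
    - [[0.4,6,0.2],[0,0,0]]
    - [[0,6,0],[0,0,0]]
    - [[0,5,0],[0,0,0]]
    - [[0,0,0],[0,0,0]]
    - [[0,0,0],[0,0,0]]

```text
time_s: 27.15
tool_pos: [0.5689, 0.2055, 0.0638]
tool_rot: [-90.0, 0.0, -2.7]
force: [0.3, 1.0, -3.5]
grip_width: 0.0196
```

Call:
carry_out:
  targets:
    - [[0,2,0],[0,0,0]]
    - [[0,0,0],[0,0,0]]
    - [[0,0,0],[0,0,0]]

```text
time_s: 27.45
tool_pos: [0.5691, 0.2057, 0.0622]
tool_rot: [-90.0, -0.0, -2.7]
force: [0.3, -0.2, -2.9]
grip_width: 0.0195
```

Call:
carry_out:
  targets:
    - [[0,1,0],[0,0,0]]
    - [[0,0,0],[0,0,0]]
    - [[0,0,0],[0,0,0]]

```text
time_s: 27.75
tool_pos: [0.5692, 0.2057, 0.0613]
tool_rot: [-90.0, -0.0, -2.7]
force: [-0.3, 0.9, -2.5]
grip_width: 0.0194
```

Call:
carry_out:
  targets:
    - [[0,0,0],[0,0,0]]
    - [[0,0,0],[0,0,0]]
    - [[0,0,0],[0,0,0]]
    - [[0,0,0],[0,0,0]]
    - [[0,-20,0],[0,0,0]]
    - [[0,-50,0],[0,0,0]]
    - [[0,-50,0],[0,0,0]]
    - [[0,-30,0],[0,0,0]]
    - [[0,0,0],[0,0,0]]
  jaw: 0.6

```text
time_s: 28.65
tool_pos: [0.5721, 0.2065, 0.2173]
tool_rot: [-89.7, -0.5, -2.7]
force: [0.0, 0.0, 0.0]
grip_width: 0.0518
```

Run:
```python
from hw import *
C=cal('top')
im=snap('top','t18.png')
for x in env.outline_of('top','collar1'): print(x['p'],x['xy'],pix2w('top',[x['xy']],.02,C)[0])
wfit('collar1','collar1',[[.5785,-.386,0],[.4335,-.291,0]],sym=True,cam='top')
im=snap('scene','s18.png'); cv2.imwrite('pics/s18c.png',cv2.resize(im[130:260,290:450,::-1],None,fx=4.5,fy=4.5,interpolation=cv2.INTER_CUBIC))
snap('wrist','w18.png')
wfit('collar1','collar1',[[.5785,-.386,0],[.4335,-.291,0]],sym=True,cam='scene')
delta(.4335,-.2915,.2,-45)
```

```text
0.61 [416.7, 216.2] [ 0.4894489  -0.41954218  0.02      ]
0.6 [373.1, 240.8] [ 0.42364223 -0.29233873  0.02      ]
0.56 [401.9, 185.6] [ 0.5776678  -0.38151111  0.02      ]
collar1 1 p 0.68 xy [372. 240.] fit [ 432.2 -291.3] -1.4 err 0.099
far 0.57 [ 0.48435143 -0.43778359  0.012     ]
collar1 0 p 0.42 xy [403. 188.] fit [ 573.7 -385.5] 0.2 err 0.281
collar1 0 p 0.62 xy [169. 286.] fit [ 580.1 -385. ] 2.1 err 0.058
collar1 1 p 0.54 xy [189. 232.] fit [ 434.6 -292.6] -0.6 err 0.102
far 0.53 [ 0.47556989 -0.42537731  0.012     ]
t 29.05 pos [568.4 205.4 209.7] rot [-90.07   0.11  -2.71] shift now-frame [-111.2   10.5 -502.7] (target-frame [ 256.     9.7 -446.7] ) rotvec [ 0.1 42.3 -0.1]
```

View pics/s18c.png

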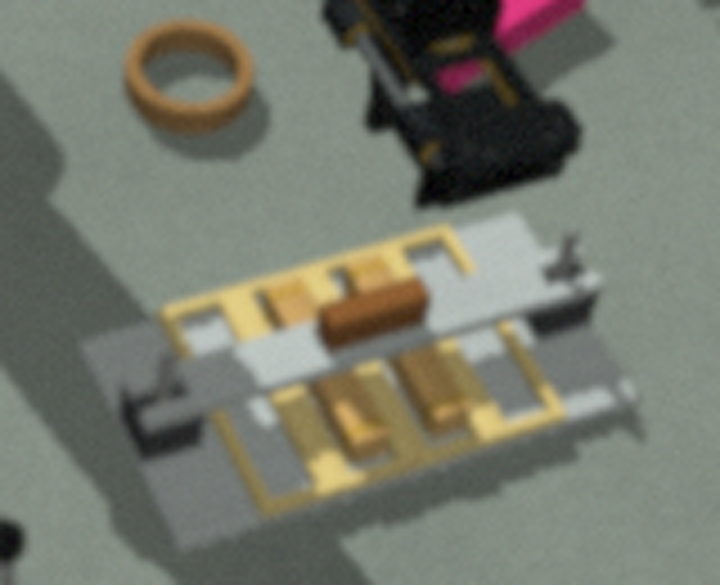

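View pics/t18.png

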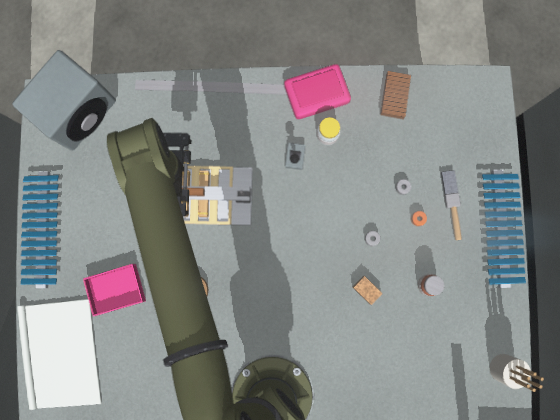

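Call:
carry_out:
  targets:
    - [[-10,0,-45],[0,0,0]]
    - [[-10,0,-45],[0,0,0]]
    - [[-10,0,-45],[0,0,0]]
    - [[-10,0,-46],[0,0,0]]
    - [[-10,0,-46],[0,0,0]]
    - [[-10,0,-46],[0,0,0]]
    - [[-10,0,-46],[0,0,0]]
    - [[-10,0,-46],[0,0,0]]
    - [[-10,0,-46],[0,0,0]]
    - [[-10,0,-46],[0,0,0]]
    - [[-11,0,-46],[0,0,0]]
    - [[0,0,0],[0,0,0]]
  jaw: 0.8

```text
time_s: 30.25
tool_pos: [0.4304, -0.299, 0.2112]
tool_rot: [-90.2, 0.0, -3.4]
force: [-0.0, 0.2, 0.1]
grip_width: 0.0698
```

Call:
carry_out:
  targets:
    - [[0,30,0],[0,0,0]]
    - [[0,40,0],[0,0,0]]
    - [[0,40,0],[0,0,0]]
    - [[0,0,0],[0,0,0]]
    - [[0,0,0],[0,0,0]]
    - [[0,0,0],[0,0,0]]

```text
time_s: 30.85
tool_pos: [0.4358, -0.2923, 0.1031]
tool_rot: [-90.1, -0.2, -2.7]
force: [0.4, 0.2, 0.9]
grip_width: 0.0696
```

Run:
```python
from hw import *
wfit('collar1','collar1',[[.4335,-.292,0]],sym=True,f='w19.png')
delta(.4335,-.292,.004,-2.7)
```

```text
collar1 0 p 0.75 xy [270. 217.] fit [ 432.3 -292. ] -4.3 err 0.118
t 30.95 pos [ 435.9 -292.3  103.1] rot [-90.05  -0.21  -2.7 ] shift now-frame [-2.7 99.1  0.2] (target-frame [-2.4 99.1  0.2] ) rotvec [0.  0.  0.2]
```

View pics/w19.png

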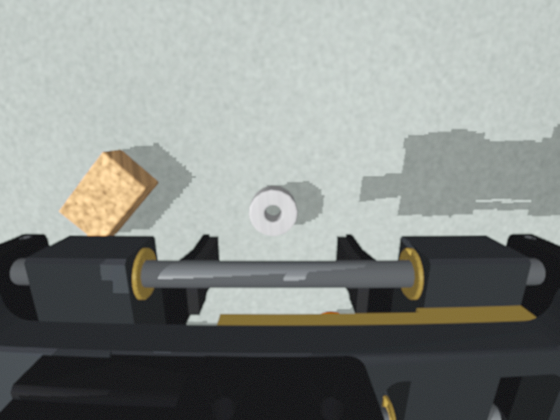

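Call:
carry_out:
  targets:
    - [[-2.8,30,0.2],[0,0,0]]
    - [[0,40,0],[0,0,0]]
    - [[0,20,0],[0,0,0]]
    - [[0,7,0],[0,0,0]]
    - [[0,0,0],[0,0,0]]
    - [[0,0,0],[0,0,0]]
    - [[0,0,0],[0,0,0]]

```text
time_s: 31.65
tool_pos: [0.4329, -0.2919, 0.0056]
tool_rot: [-90.0, -0.2, -2.7]
force: [0.0, -0.2, -0.6]
grip_width: 0.0697
```

Call:
carry_out:
  targets:
    - [[0,0,0],[0,0,0]]
    - [[0,0,0],[0,0,0]]
    - [[0,0,0],[0,0,0]]
    - [[0,0,0],[0,0,0]]
    - [[0,0,0],[0,0,0]]
    - [[0,0,0],[0,0,0]]
    - [[0,0,0],[0,0,0]]
  jaw: 0
  squeeze: 50

```text
time_s: 32.35
tool_pos: [0.4317, -0.2912, 0.0041]
tool_rot: [-90.0, -0.0, -2.7]
force: [0.4, 0.6, 1.6]
grip_width: 0.0406
```

Call:
carry_out:
  targets:
    - [[0,-20,0],[0,0,0]]
    - [[0,-40,0],[0,0,0]]
    - [[0,-50,0],[0,0,0]]
    - [[0,-50,0],[0,0,0]]
    - [[0,0,0],[0,0,0]]
    - [[0,0,0],[0,0,0]]

```text
time_s: 32.95
tool_pos: [0.432, -0.2912, 0.1646]
tool_rot: [-90.0, -0.1, -2.7]
force: [-0.4, 1.2, -2.9]
grip_width: 0.0408
```

Run:
```python
from hw import *
im=snap('wrist','w20.png'); cv2.imwrite('pics/w20c.png',cv2.resize(im[170:320,200:350,::-1],None,fx=4,fy=4,interpolation=cv2.INTER_CUBIC))
y=np.deg2rad(-2.7)
for s in(.138,-.138): print(.569-np.sin(y)*s,.2056+np.cos(y)*s)
delta(.5626,.0678,.18,-2.7)
delta(.5755,.3434,.18,-2.7)
```

```text
0.5755006901979306 0.34344680274475187
0.5624993098020693 0.06775319725524814
t 33.0 pos [ 431.  -290.6  163.1] rot [-8.994e+01  6.000e-02 -2.690e+00] shift now-frame [114.6 -16.6 364.2] (target-frame [114.6 -16.9 364.2] ) rotvec [-0.1  0.  -0.1]
t 33.0 pos [ 431.  -290.6  163.1] rot [-8.994e+01  6.000e-02 -2.690e+00] shift now-frame [114.6 -16.3 640.1] (target-frame [114.5 -16.9 640.1] ) rotvec [-0.1  0.  -0.1]
```

View pics/w20.png

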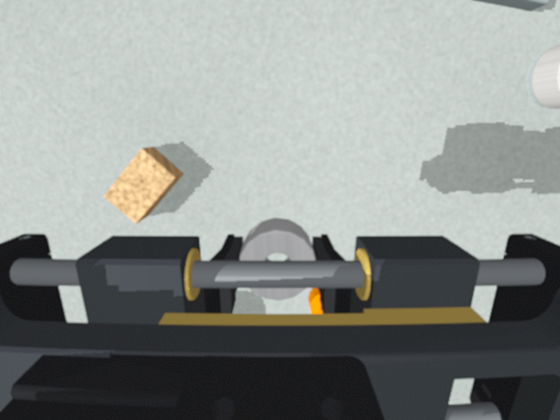

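```bash
cat > colov.py <<'E'
from hw import *
def ov(f,out,ds=(-2,0,2),ytop=-19.9,y0=200,y1=310):
    c=env.get_calibration('wrist'); H=np.linalg.inv(np.array(c['hand_eye'])); K,D,_,_=cal('wrist')
    im=cv2.imread('pics/'+f)[y0:y1,210:345]; S=5
    im=cv2.resize(im,None,fx=S,fy=S,interpolation=cv2.INTER_CUBIC)
    a=np.linspace(0,2*np.pi,100)
    for d,col in zip(ds,((255,0,0),(0,0,255),(0,160,0))):
        for r in (.021,.0075):
            P=np.c_[r*np.cos(a),0*a+ytop/1000,d/1000+r*np.sin(a)]
            p=cv2.projectPoints(P,cv2.Rodrigues(H[:3,:3])[0],H[:3,3],K,D)[0].reshape(-1,2)
            cv2.polylines(im,[np.round((p-[210,y0]+.5)*S).astype(int).reshape(-1,1,2)],True,col,1)
    cv2.imwrite('pics/'+out,im)
E
python3 -c "
from colov import *
ov('w20.png','w20o.png')"
```

```text
(no output)
```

View pics/w20o.png

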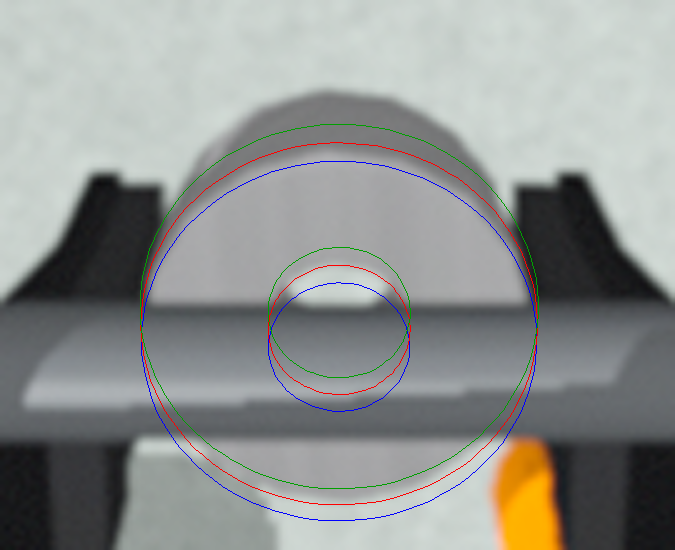

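Call:
carry_out:
  targets:
    - [[12.7,0,40.5],[0,0,0]]
    - [[12.7,0,40.5],[0,0,0]]
    - [[12.7,0,40.5],[0,0,0]]
    - [[12.7,0,40.5],[0,0,0]]
    - [[12.7,0,40.5],[0,0,0]]
    - [[12.7,0,40.5],[0,0,0]]
    - [[12.7,0,40.5],[0,0,0]]
    - [[12.7,0,40.5],[0,0,0]]
    - [[13,0,40],[0,0,0]]
    - [[0,0,0],[0,0,0]]
    - [[0,0,0],[0,0,0]]
    - [[0,0,0],[0,0,0]]

```text
time_s: 34.2
tool_pos: [0.562, 0.0653, 0.1622]
tool_rot: [-90.1, 0.2, -2.8]
force: [-0.0, -0.2, -2.6]
grip_width: 0.0409
```

Call:
carry_out:
  targets:
    - [[0,30,0],[0,0,0]]
    - [[0,10,0],[0,0,0]]
    - [[0,0,0],[0,0,0]]
    - [[0,0,0],[0,0,0]]
    - [[0,0,0],[0,0,0]]

```text
time_s: 34.7
tool_pos: [0.564, 0.0667, 0.1252]
tool_rot: [-90.0, -0.1, -2.7]
force: [-0.5, -0.6, -1.8]
grip_width: 0.0408
```

Run:
```python
from colov import *
delta(.5625,.0678,.06,-2.7)
snap('wrist','w21.png'); ov('w21.png','w21o.png')
im=snap('top','t21.png'); cv2.imwrite('pics/t21c.png',cv2.resize(im[150:240,180:300,::-1],None,fx=6,fy=6,interpolation=cv2.INTER_CUBIC))
im=snap('scene','s21.png'); cv2.imwrite('pics/s21c.png',cv2.resize(im[150:260,270:400,::-1],None,fx=5,fy=5,interpolation=cv2.INTER_CUBIC))
C=cal('top'); print(w2pix('top',[[.5625,.0678,.092]],C), w2pix('scene',[[.5625,.0678,.092]]))
```

```text
t 34.7 pos [564.   66.7 125.2] rot [-89.96  -0.1   -2.74] shift now-frame [-1.6 65.2  1. ] (target-frame [-1.5 65.2  1. ] ) rotvec [-0.  -0.   0.1]
[[241.02610922 190.96936133]] [[327.23164759 207.64340957]]
```

View pics/w21.png

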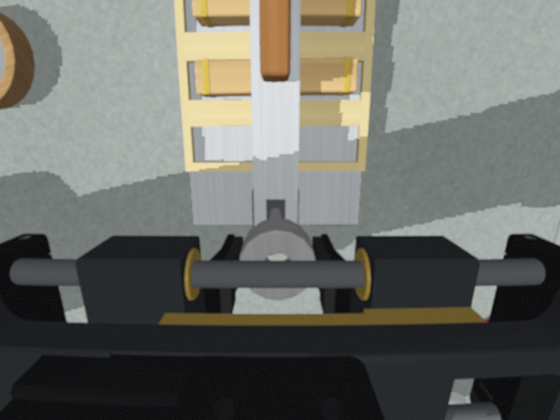

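View pics/t21c.png

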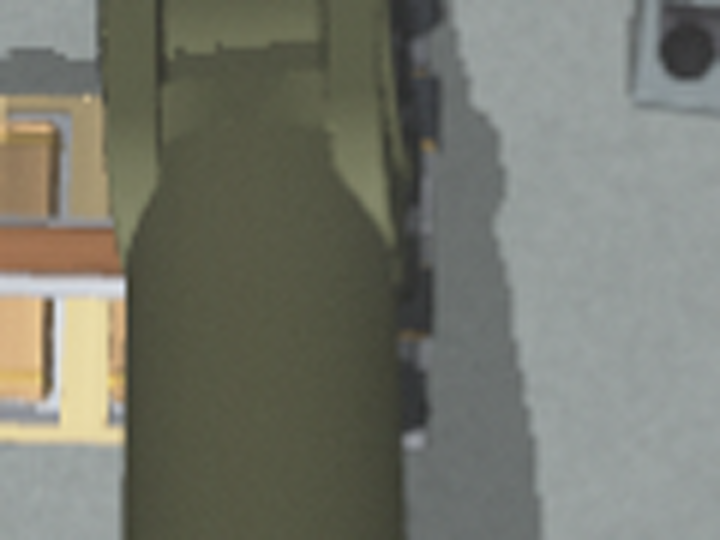

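View pics/s21c.png

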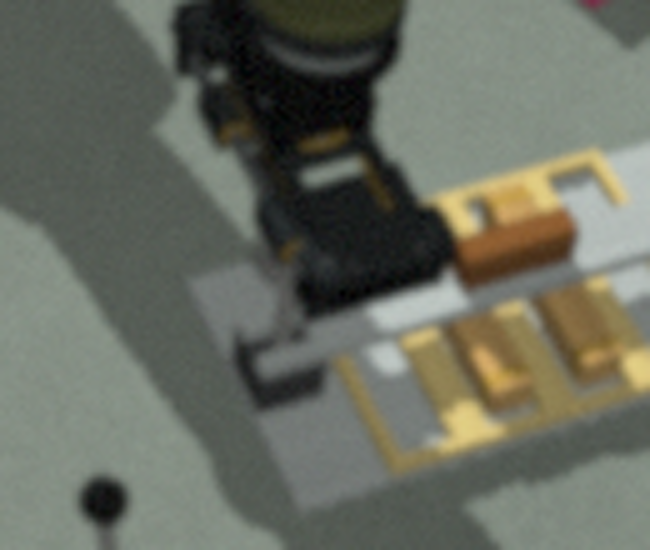

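```bash
cat > rov.py <<'E'
from hw import *
def rov(f,out,qs,roi,S=4,C=None):
    C=C or cal('wrist'); x0,y0,x1,y1=roi
    im=cv2.resize(cv2.imread('pics/'+f)[y0:y1,x0:x1],None,fx=S,fy=S,interpolation=cv2.INTER_CUBIC)
    for q,col in zip(qs,((0,0,255),(255,0,0))):
        q=[q[0],q[1],np.deg2rad(q[2])]
        for s in(-.081,-.027,.027,.081):
            P=np.array([[a*.075,s+b*.016,.02] for a,b in((-1,-1),(-1,1),(1,1),(1,-1))]); p=w2pix('wrist',place(P,q),C)
            cv2.polylines(im,[np.round((p-[x0,y0]+.5)*S).astype(int).reshape(-1,1,2)],True,col,1)
        for s in (-.138,.138):
            for P in (cyl(.01,.092,.092,0,s)[:32],):
                p=w2pix('wrist',place(P,q),C)
                cv2.polylines(im,[np.round((p-[x0,y0]+.5)*S).astype(int).reshape(-1,1,2)],True,col,1)
        P=np.array([[a*.082,b*.16,.012] for a,b in((-1,-1),(-1,1),(1,1),(1,-1))]); p=w2pix('wrist',place(P,q),C)
        cv2.polylines(im,[np.round((p-[x0,y0]+.5)*S).astype(int).reshape(-1,1,2)],True,col,1)
    cv2.imwrite('pics/'+out,im)
E
python3 -c "
from rov import *
rov('w21.png','w21r.png',[(.569,.2056,-2.7),(.568,.2052,-2.5)],(170,80,370,230))"
```

```text
(no output)
```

View pics/w21r.png

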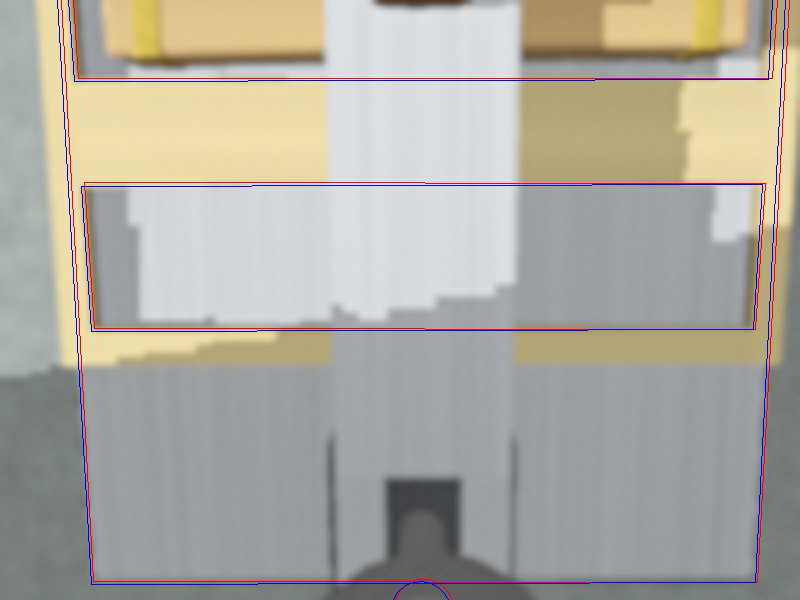

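View pics/w21o.png

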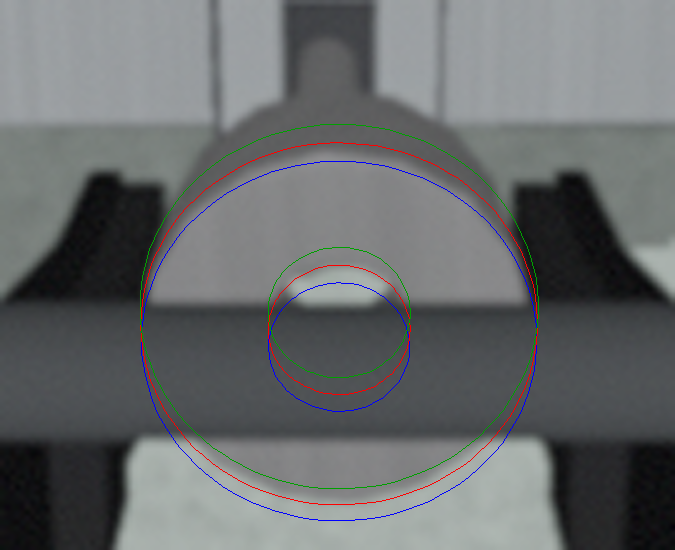

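```bash
python3 -c "
from hw import *
C=cal('wrist')
for q in ([.569,.2056,np.deg2rad(-2.7)],):
  for z in (.044,.054,.07,.092): print(z,w2pix('wrist',place(np.array([[0,-.138,z],[0,-.133,z],[0,-.143,z]]),q),C).round(1).tolist())
  print('bar slot bottom top edge',w2pix('wrist',place(np.array([[0,-.129,.054],[0,-.129,.044]]),q),C))
im=cv2.imread('pics/w21.png'); cv2.imwrite('pics/w21z.png',cv2.resize(im[185:275,240:310],None,fx=8,fy=8,interpolation=cv2.INTER_CUBIC)[:600])
"
```

```text
0.044 [[275.6, 212.3], [275.6, 206.7], [275.6, 217.9]]
0.054 [[275.5, 215.6], [275.5, 209.8], [275.5, 221.4]]
0.07 [[275.4, 221.5], [275.4, 215.3], [275.4, 227.6]]
0.092 [[275.3, 231.0], [275.3, 224.2], [275.3, 237.7]]
bar slot bottom top edge [[275.52665169 205.08037942]
 [275.58087908 202.15479729]]
```

View pics/w21z.png

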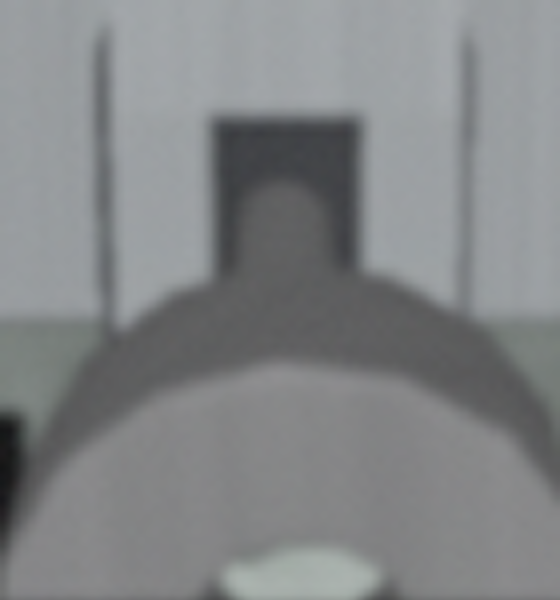

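Call:
carry_out:
  targets:
    - [[-1.5,10,0.4],[0,0,0]]
    - [[0,10,0],[0,0,0]]
    - [[0,3,0],[0,0,0]]
    - [[0,0,0],[0,0,0]]
    - [[0,0,0],[0,0,0]]
    - [[0,0,0],[0,0,0]]

```text
time_s: 35.45
tool_pos: [0.5621, 0.0674, 0.1013]
tool_rot: [-90.0, -0.0, -2.7]
force: [0.1, 0.2, -2.2]
grip_width: 0.0405
```

```bash
python3 -c "
from hw import *
delta(.5625,.0672,.06,-2.7)
im=snap('wrist','w22.png'); cv2.imwrite('pics/w22z.png',cv2.resize(im[150:310,220:335,::-1],None,fx=3.7,fy=3.7,interpolation=cv2.INTER_CUBIC))
C=cal('wrist'); print(w2pix('wrist',[[.5625,.0672,.044],[.5625,.0722,.044],[.5625,.0672,.092]],C))
"
```

```text
t 35.45 pos [562.1  67.4 101.3] rot [-8.999e+01 -3.000e-02 -2.710e+00] shift now-frame [ 0.4 41.3 -0.2] (target-frame [ 0.4 41.3 -0.1] ) rotvec [-0. -0.  0.]
[[277.79159902 221.57981554]
 [277.4993262  215.45581156]
 [277.94462008 244.8981749 ]]
```

View pics/w22z.png

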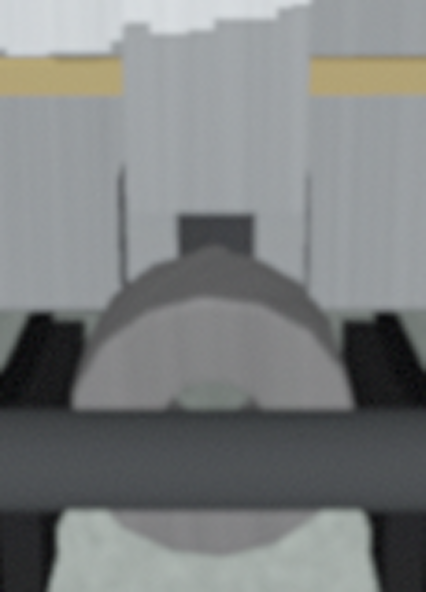

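Call:
carry_out:
  targets:
    - [[0.3,4,0],[0,0,0]]
    - [[0,4,0],[0,0,0]]
    - [[0,4,0],[0,0,0]]
    - [[0,0,0],[0,0,0]]
    - [[0,0,0],[0,0,0]]

```text
time_s: 36.0
tool_pos: [0.5619, 0.0673, 0.0888]
tool_rot: [-90.0, 0.0, -2.7]
force: [0.6, 0.3, -1.5]
grip_width: 0.0407
```

Call:
carry_out:
  targets:
    - [[0.3,8,0],[0,0,0]]
    - [[0,8,0],[0,0,0]]
    - [[0,8,0],[0,0,0]]
    - [[0,3,0],[0,0,0]]
    - [[0,0,0],[0,0,0]]
    - [[0,0,0],[0,0,0]]

```text
time_s: 36.6
tool_pos: [0.5625, 0.0673, 0.062]
tool_rot: [-90.0, -0.0, -2.7]
force: [-0.0, 0.3, -1.7]
grip_width: 0.0405
```

```bash
python3 -c "
from hw import *
delta(.5625,.0672,.06,-2.7); print(env.get_obs()['force'])
im=snap('wrist','w23.png'); cv2.imwrite('pics/w23z.png',cv2.resize(im[150:310,220:335,::-1],None,fx=3.7,fy=3.7,interpolation=cv2.INTER_CUBIC))
im=snap('scene','s23.png'); cv2.imwrite('pics/s23c.png',cv2.resize(im[150:260,270:400,::-1],None,fx=5,fy=5,interpolation=cv2.INTER_CUBIC))
"
```

```text
t 36.6 pos [562.5  67.3  62. ] rot [-90.    -0.    -2.71] shift now-frame [ 0.   2.  -0.1] (target-frame [ 0.   2.  -0.1] ) rotvec [ 0. -0.  0.]
[-0.04693469  0.3101879  -1.65140902]
```

View pics/w23z.png

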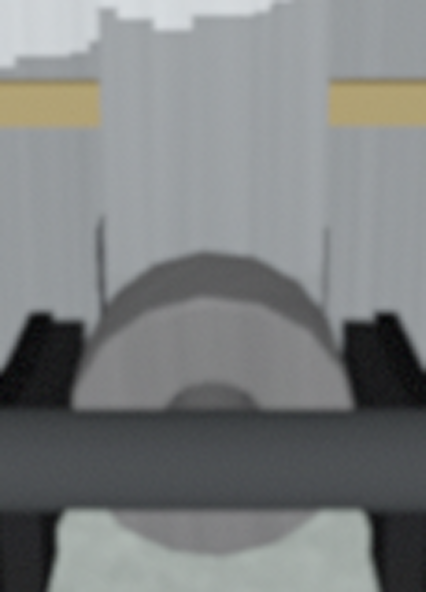

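View pics/s23c.png

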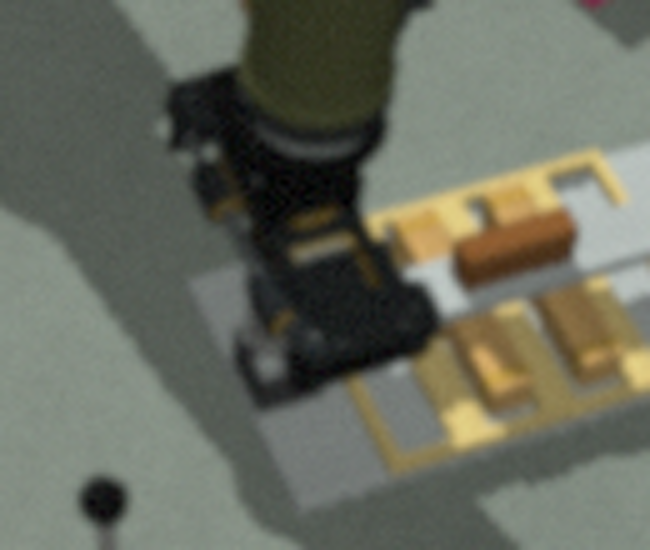

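Call:
carry_out:
  targets:
    - [[0,2.5,0],[0,0,0]]
    - [[0,0,0],[0,0,0]]
    - [[0,0,0],[0,0,0]]

```text
time_s: 37.0
tool_pos: [0.5623, 0.0674, 0.0596]
tool_rot: [-90.0, -0.0, -2.7]
force: [0.4, 0.3, -2.9]
grip_width: 0.0404
```

Call:
carry_out:
  targets:
    - [[0,0,0],[0,0,0]]
    - [[0,0,0],[0,0,0]]
    - [[0,0,0],[0,0,0]]
    - [[0,0,0],[0,0,0]]
    - [[0,-20,0],[0,0,0]]
    - [[0,-40,0],[0,0,0]]
    - [[0,-50,0],[0,0,0]]
    - [[0,-30,0],[0,0,0]]
    - [[0,0,0],[0,0,0]]
    - [[0,0,0],[0,0,0]]
  jaw: 0.75

```text
time_s: 38.0
tool_pos: [0.5626, 0.0675, 0.2001]
tool_rot: [-90.0, -0.1, -2.7]
force: [-0.2, -0.1, -0.4]
grip_width: 0.0655
```

```bash
python3 -c "
from hw import *
im=snap('scene','s24.png'); cv2.imwrite('pics/s24c.png',cv2.resize(im[150:260,270:400,::-1],None,fx=5,fy=5,interpolation=cv2.INTER_CUBIC))
Q=[[.579,-.386,0]]
wfit('collar1','collar1',Q,sym=True,cam='scene')
wfit('collar1','collar1',Q,sym=True,cam='top',f='t24.png')
delta(.579,-.386,.2,-2.7)
"
```

```text
collar1 0 p 0.64 xy [170. 287.] fit [ 578.  -385.9] 3.7 err 0.071
far 0.51 [0.52820009 0.08564628 0.012     ]
far 0.46 [ 0.48365325 -0.41963907  0.012     ]
far 0.74 [ 0.48356393 -0.4243978   0.012     ]
far 0.61 [ 0.28829014 -0.27307731  0.012     ]
far 0.57 [0.30511019 0.24898601 0.012     ]
collar1 0 p 0.53 xy [404. 186.] fit [ 576.  -385.2] -0.6 err 0.083
t 38.25 pos [561.5  67.2 198. ] rot [-90.06   0.14  -2.71] shift now-frame [  38.9   -1.6 -451.9] (target-frame [  38.8   -2.  -451.9] ) rotvec [ 0.1 -0.  -0.1]
```

View pics/s24c.png

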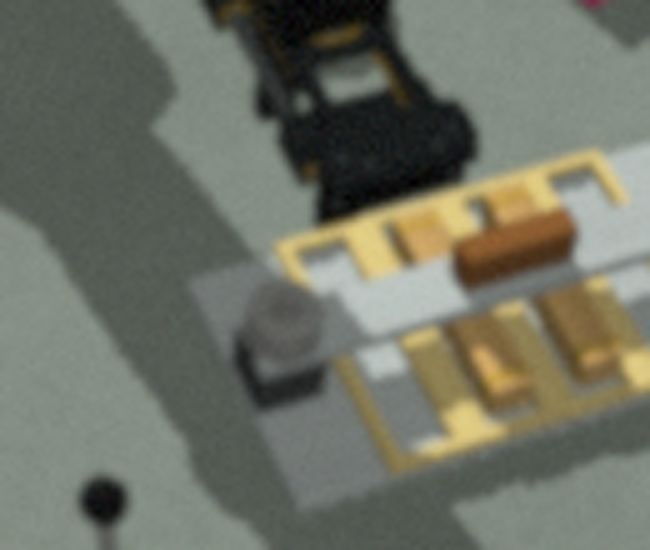

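Call:
carry_out:
  targets:
    - [[3.5,0,-45],[0,0,0]]
    - [[3.5,0,-45],[0,0,0]]
    - [[3.5,0,-45],[0,0,0]]
    - [[3.5,0,-45],[0,0,0]]
    - [[3.5,0,-45],[0,0,0]]
    - [[4,0,-45],[0,0,0]]
    - [[4,0,-45],[0,0,0]]
    - [[4,0,-45],[0,0,0]]
    - [[4,0,-45],[0,0,0]]
    - [[4,0,-47],[0,0,0]]
    - [[0,0,0],[0,0,0]]
    - [[0,0,0],[0,0,0]]
  jaw: 0.8

```text
time_s: 39.45
tool_pos: [0.577, -0.3875, 0.1979]
tool_rot: [-90.0, 0.2, -2.9]
force: [-0.2, 1.3, -0.6]
grip_width: 0.0692
```

Call:
carry_out:
  targets:
    - [[0,30,0],[0,0,0]]
    - [[0,40,0],[0,0,0]]
    - [[0,30,0],[0,0,0]]
    - [[0,0,0],[0,0,0]]
    - [[0,0,0],[0,0,0]]
    - [[0,0,0],[0,0,0]]

```text
time_s: 40.05
tool_pos: [0.58, -0.3859, 0.1019]
tool_rot: [-90.1, -0.2, -2.6]
force: [0.6, 0.4, -0.1]
grip_width: 0.0694
```

Run:
```python
from hw import *
wfit('collar1','collar1',[[.577,-.3857,0]],sym=True,f='w25.png')
delta(.577,-.3857,.0045,-2.7)
```

```text
collar1 0 p 0.77 xy [273. 215.] fit [ 576.7 -387.1] -1.0 err 0.144
far 0.59 [ 0.48262152 -0.41470862  0.012     ]
t 40.15 pos [ 579.7 -386.4  102. ] rot [-90.08  -0.19  -2.68] shift now-frame [-3.1 97.5  0.7] (target-frame [-2.7 97.5  0.6] ) rotvec [0.1 0.  0.2]
```

View pics/w25.png

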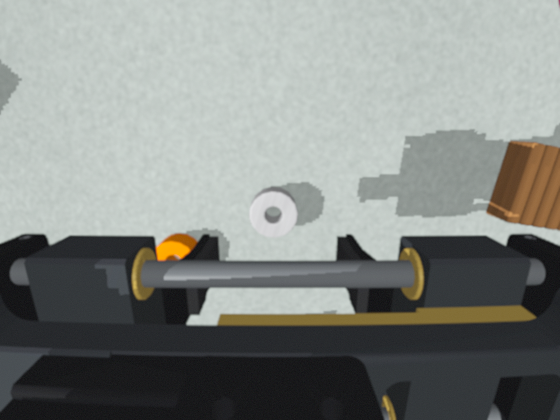

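Call:
carry_out:
  targets:
    - [[-3,30,-0.3],[0,0,0]]
    - [[0,40,0],[0,0,0]]
    - [[0,20,0],[0,0,0]]
    - [[0,6,0],[0,0,0]]
    - [[0,0,0],[0,0,0]]
    - [[0,0,0],[0,0,0]]
    - [[0,0,0],[0,0,0]]

```text
time_s: 40.85
tool_pos: [0.5766, -0.387, 0.0057]
tool_rot: [-90.1, -0.2, -2.7]
force: [0.5, -0.4, -0.3]
grip_width: 0.0697
```

Call:
carry_out:
  targets:
    - [[0,0,0],[0,0,0]]
    - [[0,0,0],[0,0,0]]
    - [[0,0,0],[0,0,0]]
    - [[0,0,0],[0,0,0]]
    - [[0,0,0],[0,0,0]]
    - [[0,0,0],[0,0,0]]
    - [[0,0,0],[0,0,0]]
  jaw: 0

```text
time_s: 41.55
tool_pos: [0.5757, -0.386, 0.0036]
tool_rot: [-90.0, -0.0, -2.7]
force: [0.2, 0.7, 1.0]
grip_width: 0.0408
```

Call:
carry_out:
  targets:
    - [[0,-20,0],[0,0,0]]
    - [[0,-40,0],[0,0,0]]
    - [[0,-50,0],[0,0,0]]
    - [[0,-50,0],[0,0,0]]
    - [[0,0,0],[0,0,0]]
    - [[0,0,0],[0,0,0]]

```text
time_s: 42.15
tool_pos: [0.5757, -0.3865, 0.1647]
tool_rot: [-90.0, -0.1, -2.7]
force: [-0.3, 0.2, -2.8]
grip_width: 0.0414
```

Run:
```python
from colov import *
delta(.5748,.3428,.16,-2.7)
snap('wrist','w26.png'); ov('w26.png','w26o.png')
```

```text
t 42.15 pos [ 575.7 -386.5  164.7] rot [-90.04  -0.11  -2.72] shift now-frame [-35.5   4.1 728.4] (target-frame [-35.2   4.7 728.4] ) rotvec [ 0.  -0.   0.1]
```

View pics/w26o.png

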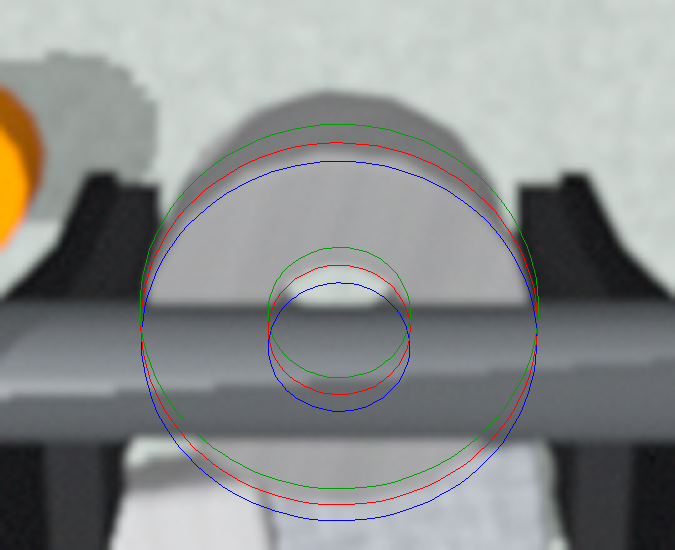

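Call:
carry_out:
  targets:
    - [[-2,0,46],[0,0,0]]
    - [[-2,0,46],[0,0,0]]
    - [[-2,0,46],[0,0,0]]
    - [[-2,0,46],[0,0,0]]
    - [[-2,0,46],[0,0,0]]
    - [[-2,0,46],[0,0,0]]
    - [[-2,0,46],[0,0,0]]
    - [[-2,0,46],[0,0,0]]

```text
time_s: 43.0
tool_pos: [0.5749, -0.0155, 0.1612]
tool_rot: [-90.0, 0.2, -2.7]
force: [1.1, 0.1, -1.7]
grip_width: 0.0411
```

Call:
carry_out:
  targets:
    - [[-2.5,0,45],[0,0,0]]
    - [[-2.5,0,45],[0,0,0]]
    - [[-2.5,0,45],[0,0,0]]
    - [[-2.5,0,45],[0,0,0]]
    - [[-2.5,0,45],[0,0,0]]
    - [[-2.5,0,45],[0,0,0]]
    - [[-2.5,0,45],[0,0,0]]
    - [[-2.5,0,45],[0,0,0]]
    - [[0,30,0],[0,0,0]]
    - [[0,0,0],[0,0,0]]
    - [[0,0,0],[0,0,0]]
    - [[0,0,0],[0,0,0]]

```text
time_s: 44.2
tool_pos: [0.5746, 0.3412, 0.1339]
tool_rot: [-90.0, -0.0, -2.8]
force: [0.5, -0.6, -1.1]
grip_width: 0.0415
```

Run:
```python
from colov import *
delta(.5748,.3428,.06,-2.7)
C=cal('wrist'); im=snap('wrist','w27.png'); ov('w27.png','w27o.png')
cv2.imwrite('pics/w27z.png',cv2.resize(im[150:310,220:335,::-1],None,fx=3.7,fy=3.7,interpolation=cv2.INTER_CUBIC))
delta(.5748,.3428,.06,-2.7)
```

```text
t 44.2 pos [574.6 341.2 133.9] rot [-9.003e+01 -2.000e-02 -2.840e+00] shift now-frame [ 0.  73.9  1.7] (target-frame [ 0.1 73.9  1.6] ) rotvec [ 0.  -0.1  0. ]
t 44.25 pos [574.9 341.4 134.5] rot [-8.998e+01 -7.000e-02 -2.840e+00] shift now-frame [-0.3 74.5  1.3] (target-frame [-0.2 74.5  1.4] ) rotvec [-0.  -0.1  0.1]
```

View pics/w27.png

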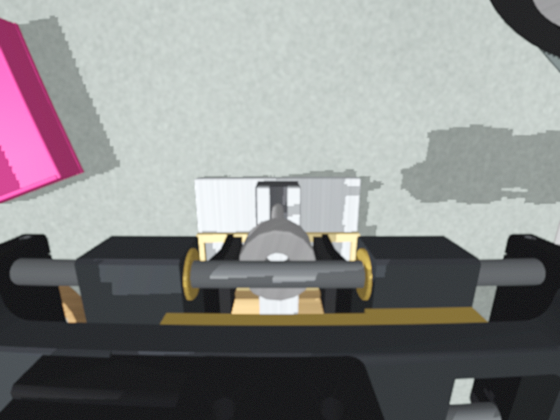

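Run:
```python
from rov import *
C=cal('wrist')
im=cv2.imread('pics/w27.png'); cv2.imwrite('pics/w27z.png',cv2.resize(im[165:235,235:325],None,fx=8,fy=8,interpolation=cv2.INTER_CUBIC))
for z in(.044,.092): print(w2pix('wrist',[[.5748,.3428,z],[.5748,.3478,z]],C))
rov('w27.png','w27r.png',[(.569,.2056,-2.7),(.5685,.205,-2.7)],(180,165,380,265),C=C)
```

```text
[[276.96162381 208.61850105]
 [276.68732601 203.17435128]]
[[276.94683793 225.7235108 ]
 [276.61297231 219.20407972]]
```

View pics/w27z.png

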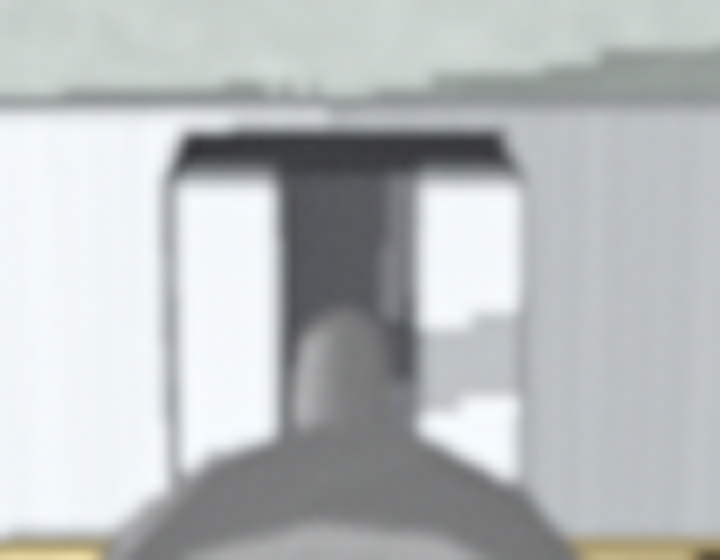

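View pics/w27r.png

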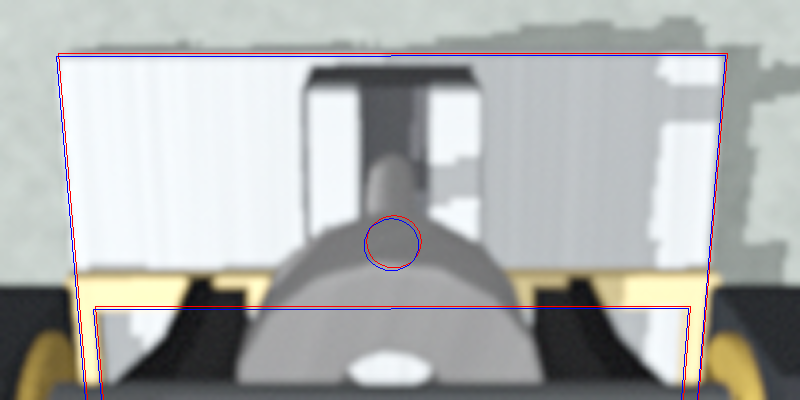

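Call:
carry_out:
  targets:
    - [[0.3,12,1.6],[0,-0.1,0]]
    - [[0,12,0],[0,0,0]]
    - [[0,9,0],[0,0,0]]
    - [[0,0,0],[0,0,0]]
    - [[0,0,0],[0,0,0]]
    - [[0,0,0],[0,0,0]]

```text
time_s: 44.85
tool_pos: [0.5746, 0.3446, 0.101]
tool_rot: [-90.0, -0.0, -2.6]
force: [0.2, -1.1, -2.0]
grip_width: 0.0415
```

Run:
```python
from rov import *
delta(.5752,.343,.06,-2.7)
C=cal('wrist'); im=snap('wrist','w28.png'); cv2.imwrite('pics/w28z.png',cv2.resize(im[165:235,235:325,::-1],None,fx=8,fy=8,interpolation=cv2.INTER_CUBIC))
for z in(.044,.092): print(w2pix('wrist',[[.5752,.343,z],[.5752,.348,z]],C))
```

```text
t 44.85 pos [574.6 344.6 101. ] rot [-8.997e+01 -5.000e-02 -2.610e+00] shift now-frame [ 0.6 41.  -1.6] (target-frame [ 0.6 41.  -1.5] ) rotvec [-0.   0.1  0. ]
[[278.03701934 223.37595545]
 [277.75720044 217.26173984]]
[[278.26301641 247.12264869]
 [277.91401993 239.63457582]]
```

View pics/w28z.png

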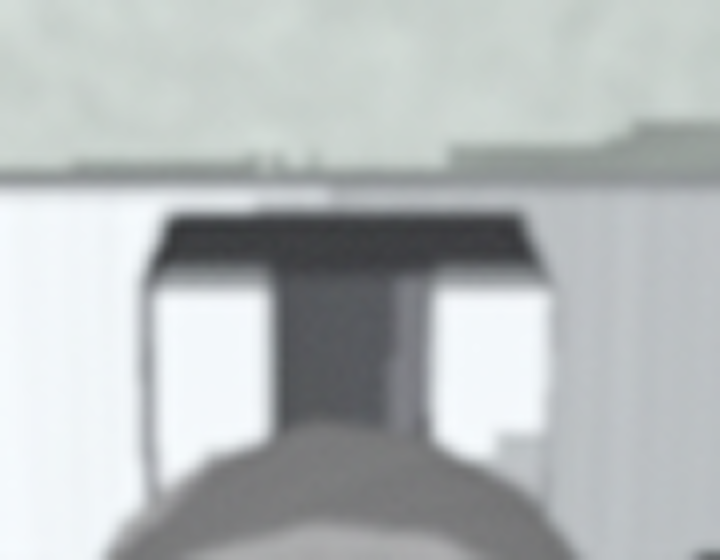

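Call:
carry_out:
  targets:
    - [[0.5,0,-1.5],[0,0.1,0]]
    - [[0,2,0],[0,0,0]]
    - [[0,0,0],[0,0,0]]
    - [[0,0,0],[0,0,0]]
    - [[0,0,0],[0,0,0]]

```text
time_s: 45.4
tool_pos: [0.5747, 0.3429, 0.0986]
tool_rot: [-90.0, -0.0, -2.7]
force: [-0.5, 0.0, -2.0]
grip_width: 0.0415
```

Run:
```python
from rov import *
delta(.5752,.343,.06,-2.7)
C=cal('wrist'); im=snap('wrist','w29.png'); rov('w29.png','w29r.png',[(.569,.2056,-2.7),(.5688,.2052,-2.7)],(180,165,380,265),C=C)
```

```text
t 45.4 pos [574.7 342.9  98.6] rot [-89.99  -0.    -2.71] shift now-frame [ 0.5 38.6  0.1] (target-frame [ 0.5 38.6  0.1] ) rotvec [-0. -0.  0.]
```

View pics/w29r.png

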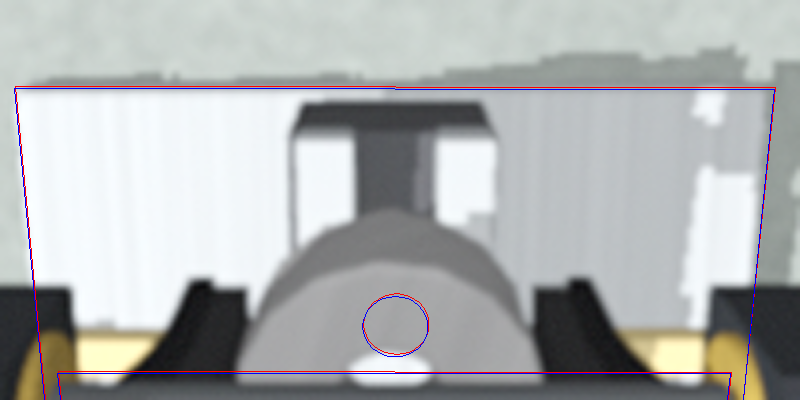

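Call:
carry_out:
  targets:
    - [[0.7,2,0.1],[0,0,0]]
    - [[0,4,0],[0,0,0]]
    - [[0,4,0],[0,0,0]]
    - [[0,0,0],[0,0,0]]
    - [[0,0,0],[0,0,0]]

```text
time_s: 45.95
tool_pos: [0.5752, 0.3429, 0.0883]
tool_rot: [-90.0, 0.0, -2.7]
force: [0.7, 0.3, -1.5]
grip_width: 0.0413
```

Call:
carry_out:
  targets:
    - [[0.1,8,0.1],[0,0,0]]
    - [[0,8,0],[0,0,0]]
    - [[0,8,0],[0,0,0]]
    - [[0,3,0],[0,0,0]]
    - [[0,0,0],[0,0,0]]
    - [[0,0,0],[0,0,0]]

```text
time_s: 46.55
tool_pos: [0.5756, 0.3431, 0.0616]
tool_rot: [-90.0, -0.0, -2.7]
force: [0.1, -0.2, -2.0]
grip_width: 0.0412
```

Call:
carry_out:
  targets:
    - [[0,2,0],[0,0,0]]
    - [[0,0,0],[0,0,0]]
    - [[0,0,0],[0,0,0]]

```text
time_s: 46.85
tool_pos: [0.5756, 0.3431, 0.0597]
tool_rot: [-90.0, -0.0, -2.7]
force: [0.4, -0.1, -2.6]
grip_width: 0.0415
```

Run:
```python
from hw import *
delta(.5752,.343,.06,-2.7);print(env.get_obs()['force'])
im=snap('wrist','w30.png'); cv2.imwrite('pics/w30z.png',cv2.resize(im[150:310,220:335,::-1],None,fx=3.7,fy=3.7,interpolation=cv2.INTER_CUBIC))
```

```text
t 46.85 pos [575.6 343.1  59.7] rot [-8.999e+01 -1.000e-02 -2.710e+00] shift now-frame [-0.4 -0.3 -0.2] (target-frame [-0.4 -0.3 -0.2] ) rotvec [-0. -0.  0.]
[ 0.41366954 -0.14226289 -2.5546027 ]
```

View pics/w30z.png

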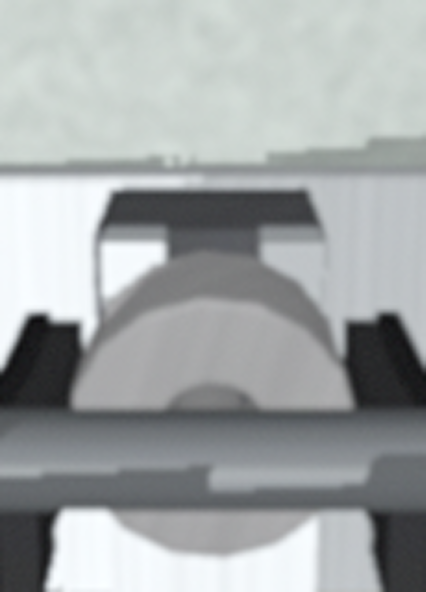

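The stud shows dark in the bore. Release and rise.

Call:
carry_out:
  targets:
    - [[0,0,0],[0,0,0]]
    - [[0,0,0],[0,0,0]]
    - [[0,0,0],[0,0,0]]
    - [[0,0,0],[0,0,0]]
    - [[0,-20,0],[0,0,0]]
    - [[0,-40,0],[0,0,0]]
    - [[0,-50,0],[0,0,0]]
    - [[0,-30,0],[0,0,0]]
    - [[0,0,-30],[0,0,0]]
    - [[0,0,-45],[0,0,0]]
    - [[0,0,-45],[0,0,0]]
    - [[0,0,-45],[0,0,0]]
  jaw: 0.75

```text
time_s: 48.1
tool_pos: [0.5675, 0.1766, 0.1999]
tool_rot: [-90.0, -0.0, -2.7]
force: [1.3, 0.1, 0.5]
grip_width: 0.0655
```

Call:
carry_out:
  targets:
    - [[0,0,-45],[0,0,0]]
    - [[0,0,-45],[0,0,0]]
    - [[0,0,-45],[0,0,0]]
    - [[-10,0,-40],[0,0,0]]
    - [[-15,0,-30],[0,0,0]]
    - [[0,0,0],[0,0,0]]
    - [[0,0,0],[0,0,0]]
  jaw: 0

```text
time_s: 48.8
tool_pos: [0.5331, -0.0257, 0.2001]
tool_rot: [-89.9, -0.1, -2.8]
force: [0.1, 0.3, 0.3]
grip_width: 0.0171
```

Run:
```python
from hw import *
im=snap('scene','s31.png'); cv2.imwrite('pics/s31c.png',cv2.resize(im[130:300,270:450,::-1],None,fx=3.5,fy=3.5,interpolation=cv2.INTER_CUBIC))
im=snap('top','t31.png'); cv2.imwrite('pics/t31c.png',cv2.resize(im[120:240,120:320,::-1],None,fx=4,fy=4,interpolation=cv2.INTER_CUBIC))
delta(.59,-.07,.15,-8)
```

```text
t 48.9 pos [533.5 -23.8 199.7] rot [-8.995e+01 -3.000e-02 -2.600e+00] shift now-frame [ 58.5  49.7 -43.6] (target-frame [ 62.4  49.7 -37.9] ) rotvec [-0.   5.4  0. ]
```

View pics/s31c.png

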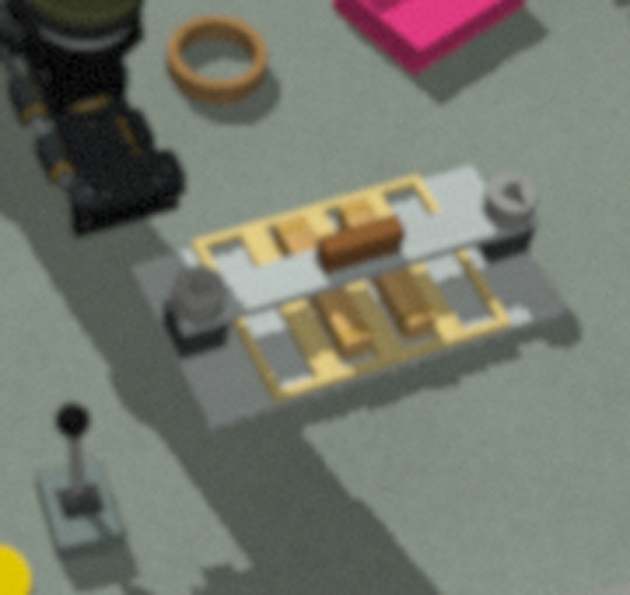

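View pics/t31c.png

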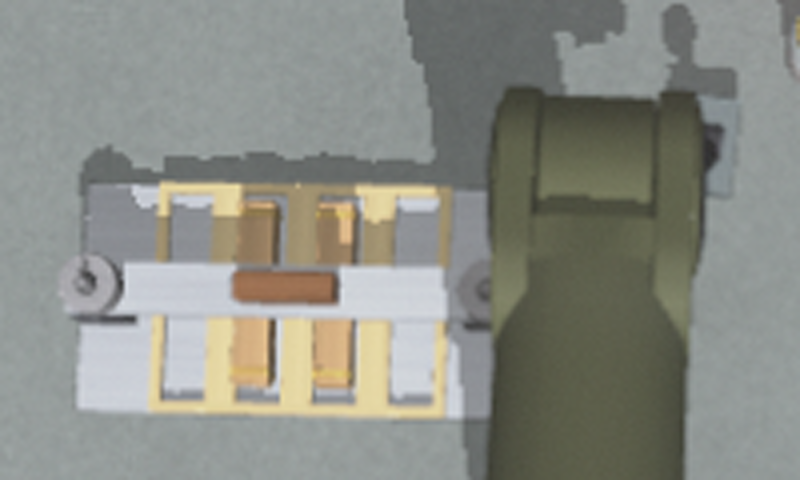

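Call:
carry_out:
  targets:
    - [[0,0,0],[0,5.4,0]]
    - [[28,0,-19],[0,0,0]]
    - [[28,0,-19],[0,0,0]]
    - [[0,40,0],[0,0,0]]
    - [[0,40,0],[0,0,0]]
    - [[0,44,0],[0,0,0]]
    - [[0,0,0],[0,0,0]]
    - [[0,0,0],[0,0,0]]
  jaw: 0

```text
time_s: 49.7
tool_pos: [0.5834, -0.0698, 0.0756]
tool_rot: [-90.0, 0.1, -8.0]
force: [0.3, 0.5, 0.4]
grip_width: 0.0003
```

Run:
```python
from hw import *
delta(.683,-.0815,.076,-8)
im=snap('scene','s32.png'); cv2.imwrite('pics/s32c.png',cv2.resize(im[190:330,220:360,::-1],None,fx=4,fy=4,interpolation=cv2.INTER_CUBIC))
snap('wrist','w32.png')
```

```text
t 49.7 pos [583.4 -69.8  75.6] rot [-9.004e+01  7.000e-02 -8.000e+00] shift now-frame [100.3  -0.6   2.3] (target-frame [100.3  -0.4   2.3] ) rotvec [ 0.  -0.  -0.1]
```

View pics/s32c.png

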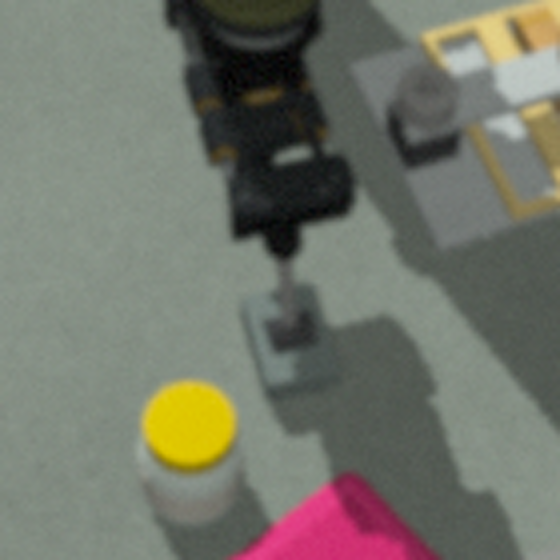

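View pics/w32.png

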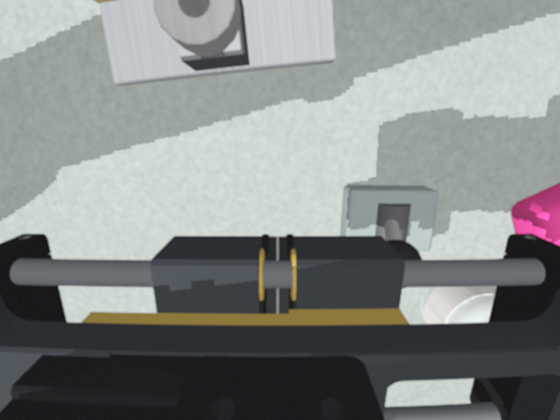

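Call:
carry_out:
  targets:
    - [[15,0,0],[0,0,0]]
    - [[15,0,0],[0,0,0]]
    - [[12,0,0.5],[0,0,0]]
    - [[12,0,0.5],[0,0,0]]
    - [[12,0,0.5],[0,0,0]]
    - [[12,0,0.5],[0,0,0]]
    - [[6,0,0],[0,0,0]]
    - [[0,0,0],[0,0,0]]
    - [[0,0,0],[0,0,0]]

```text
time_s: 50.7
tool_pos: [0.6669, -0.0806, 0.0766]
tool_rot: [-90.0, -0.1, -8.1]
force: [-0.7, -0.4, -0.7]
grip_width: 0.0009
```

Run:
```python
from hw import *
delta(.683,-.0815,.076,-8)
im=snap('scene','s33.png'); cv2.imwrite('pics/s33c.png',cv2.resize(im[190:330,220:360,::-1],None,fx=4,fy=4,interpolation=cv2.INTER_CUBIC))
```

```text
t 50.7 pos [666.9 -80.6  76.6] rot [-8.998e+01 -8.000e-02 -8.100e+00] shift now-frame [16.   0.6  1.4] (target-frame [16.   0.6  1.4] ) rotvec [-0.  -0.1  0.1]
```

View pics/s33c.png

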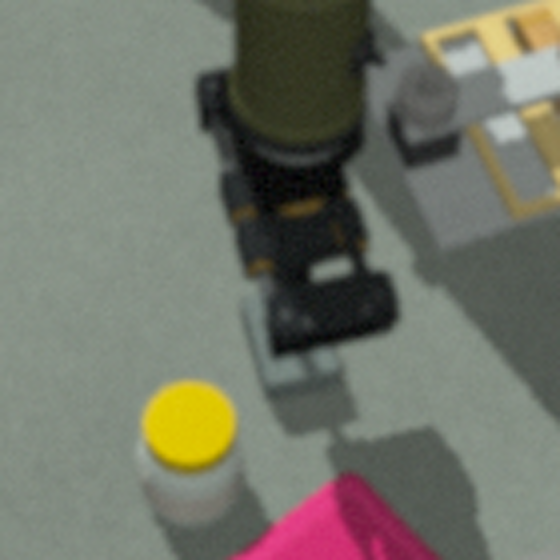

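Keep pushing in small steps until the force rises at the stop.

Call:
carry_out:
  targets:
    - [[4,0,0.5],[0,0,0]]
    - [[4,0,0.5],[0,0,0]]
    - [[3,0,0],[0,0,0]]
    - [[0,0,0],[0,0,0]]
    - [[0,0,0],[0,0,0]]

```text
time_s: 51.25
tool_pos: [0.6778, -0.0813, 0.0755]
tool_rot: [-90.0, -0.0, -8.1]
force: [0.3, -0.1, -0.5]
grip_width: 0.0002
```

Call:
carry_out:
  targets:
    - [[3,0,0],[0,0,0]]
    - [[0,0,0],[0,0,0]]
    - [[0,0,0],[0,0,0]]

```text
time_s: 51.55
tool_pos: [0.6808, -0.0817, 0.0756]
tool_rot: [-90.0, -0.0, -8.1]
force: [-0.0, 0.4, -0.7]
grip_width: 0.0005
```

Call:
carry_out:
  targets:
    - [[2,0,0],[0,0,0]]
    - [[0,0,0],[0,0,0]]
    - [[0,0,0],[0,0,0]]

```text
time_s: 51.85
tool_pos: [0.6826, -0.082, 0.0755]
tool_rot: [-90.0, -0.0, -8.1]
force: [0.2, 0.8, 0.2]
grip_width: 0.0004
```

Call:
carry_out:
  targets:
    - [[2.5,0,0],[0,0,0]]
    - [[0,0,0],[0,0,0]]
    - [[0,0,0],[0,0,0]]

```text
time_s: 52.15
tool_pos: [0.6852, -0.0824, 0.0756]
tool_rot: [-90.0, -0.0, -8.1]
force: [-0.4, -0.0, -0.2]
grip_width: 0.0003
```

Call:
carry_out:
  targets:
    - [[2.5,0,0],[0,0,0]]
    - [[0,0,0],[0,0,0]]
    - [[0,0,0],[0,0,0]]

```text
time_s: 52.45
tool_pos: [0.6877, -0.0828, 0.0756]
tool_rot: [-90.0, -0.0, -8.1]
force: [-1.4, 1.3, -0.0]
grip_width: 0.0003
```

Run:
```python
from hw import *
print(env.get_obs()['force'])
im=snap('scene','s34.png'); cv2.imwrite('pics/s34c.png',cv2.resize(im[190:330,220:360,::-1],None,fx=4,fy=4,interpolation=cv2.INTER_CUBIC))
snap('wrist','w34.png')
im=snap('top','t34.png'); cv2.imwrite('pics/t34c.png',cv2.resize(im[110:200,240:350,::-1],None,fx=6,fy=6,interpolation=cv2.INTER_CUBIC))
```

```text
[-1.41865434  1.25992997 -0.02768906]
```

View pics/s34c.png

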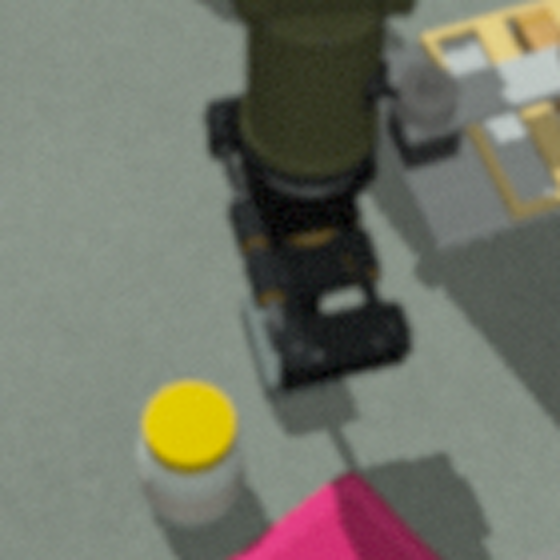

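View pics/w34.png

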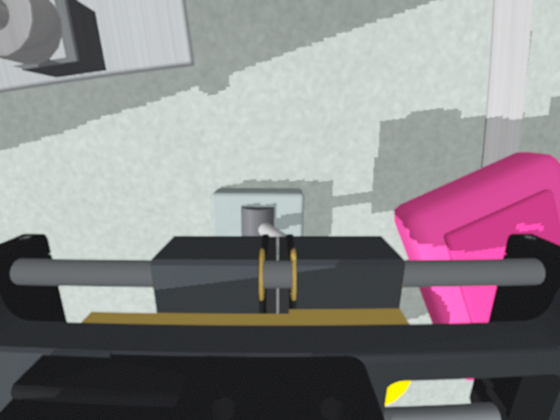

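Call:
carry_out:
  targets:
    - [[2.5,0,0],[0,0,0]]
    - [[0,0,0],[0,0,0]]
    - [[0,0,0],[0,0,0]]

```text
time_s: 52.9
tool_pos: [0.6887, -0.0829, 0.0753]
tool_rot: [-90.0, 0.2, -8.1]
force: [-5.0, 0.5, 2.5]
grip_width: 0.0007
```

Call:
carry_out:
  targets:
    - [[2.5,0,0],[0,0,0]]
    - [[0,0,0],[0,0,0]]
    - [[0,0,0],[0,0,0]]

```text
time_s: 53.2
tool_pos: [0.6891, -0.0829, 0.0751]
tool_rot: [-90.0, 0.5, -8.1]
force: [-9.8, 1.7, 6.1]
grip_width: 0.0004
```

Hard stop reached (force rising while the tool stands still). Back off, rise and check.

Call:
carry_out:
  targets:
    - [[-10,0,0],[0,0,0]]
    - [[-40,0,0],[0,0,0]]
    - [[-45,0,0],[0,0,0]]
    - [[0,-45,0],[0,0,0]]
    - [[0,-45,0],[0,0,0]]
    - [[-30,-40,-20],[0,0,0]]
    - [[-30,-20,-30],[0,0,0]]
    - [[0,0,-45],[0,0,0]]
    - [[0,0,-45],[0,0,0]]
    - [[0,0,-45],[0,0,0]]
    - [[0,0,-45],[0,0,0]]
    - [[0,0,0],[0,0,0]]

```text
time_s: 54.4
tool_pos: [0.5057, -0.2967, 0.2236]
tool_rot: [-90.3, -0.1, -8.8]
force: [-0.2, 0.8, -0.2]
grip_width: 0.0003
```

Run:
```python
from hw import *
print(env.get_obs()['time_s'],env.get_obs()['tool_pos'],env.get_obs()['force'])
im=snap('scene','s35.png'); cv2.imwrite('pics/s35c.png',cv2.resize(im[130:330,220:450,::-1],None,fx=3,fy=3,interpolation=cv2.INTER_CUBIC))
im=snap('top','t35.png'); cv2.imwrite('pics/t35c.png',cv2.resize(im[110:250,120:330,::-1],None,fx=3.8,fy=3.8,interpolation=cv2.INTER_CUBIC))
q=np.array([.671,-.0795]);y=np.deg2rad(-8)
for a in (.4,.45,.5): 
    X=[q[0]+.08*np.sin(a)*np.cos(y),q[1]+.08*np.sin(a)*np.sin(y),.022+.08*np.cos(a)]; print(a,w2pix('top',[X]),w2pix('scene',[X]))
for n in('top','scene'):
    env.read_camera(n); print([(x['p'],x['xy'],int(x['mask'].sum())) for x in env.outline_of(n,'blower_tip')])
```

```text
54.4 [ 0.50574016 -0.29672429  0.22361783] [-0.22133711  0.77883959 -0.20893065]
0.4 [[296.27127707 138.4043847 ]] [[296.56942337 267.99225817]]
0.45 [[296.41183115 137.25358487]] [[296.95513796 269.57621622]]
0.5 [[296.54726021 136.15397488]] [[297.32901894 271.16795101]]
[]
[(0.65, [295.8, 275.2], 85), (0.41, [325.5, 217.9], 174)]
```

View pics/s35c.png

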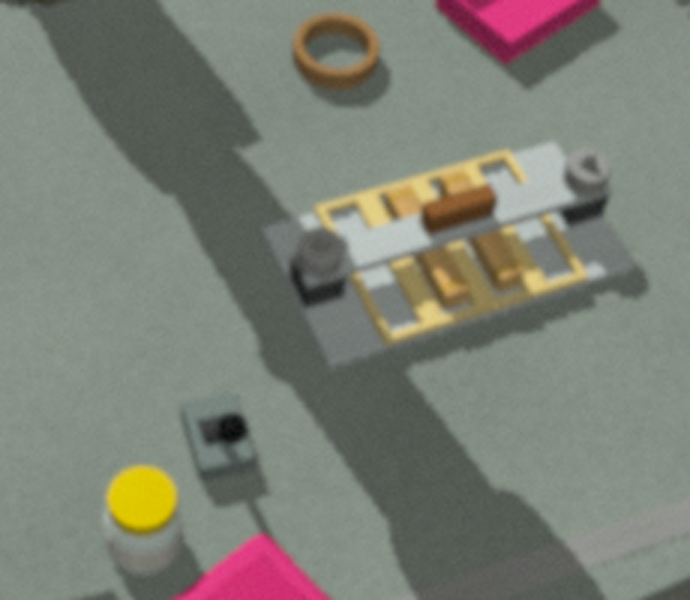

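View pics/t35c.png

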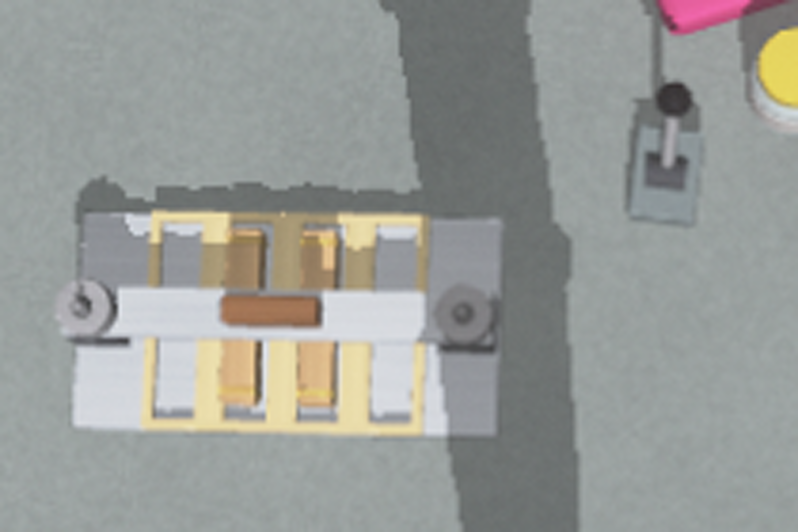

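View pics/s35.png

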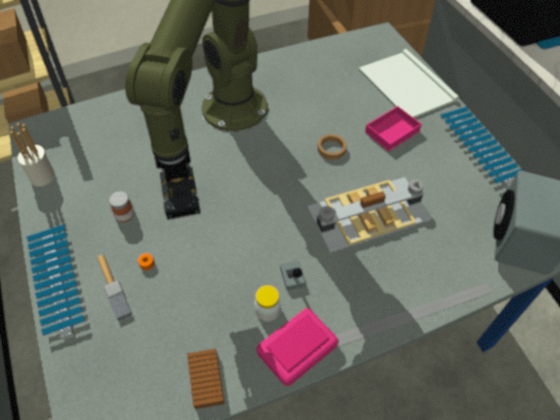

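```bash
python3 -c "
from h import *
print(env.sign_off())"
```

```text
the job is handed in; nothing more can be done
None
```

The job is done and handed in at about 55 s of robot time; the sign-off gives no verdict.

- **Handles:** only two were on the table. Each lies flat in one of the rack's two middle slots.
- **Bar and collars:** the bar rests on both support blocks with a stud in each fork. A steel collar sits on the bar over each stud; the orange look-alike was not touched.
- **Blower:** the lever was pushed to its hard stop. The force rose to about 10 N in x while the tool stood still, and I then backed off.

**Last checks:** the final top and scene pictures show all of this in place, with the gripper clear. In the top picture the lever ball is at pixel (297, 136), against (296.5, 136.2) expected for fully on. In the scene picture I read it at (297, 273), against (297, 271) expected.

**Disagreements and gaps:**
- The outline network missed the lever ball in the last top picture, so I read it by eye there. In the scene picture it put the ball at (296, 275), a little lower than I did.
- I saw no grip slip, and no object had been knocked aside.
- I checked the bystanders only by looking at the pictures; none appears to have moved.

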